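# Lock the levelling screw of a sample lane and roll the sample bottles in

## Task

Lock the sample lane's levelling screw: put the open-ended spanner on its square head with the handle in the brace fork so that the screw stays put, turn the locknut beneath clockwise by its post until it comes up tight, and then lay the spanner back flat on the black tool mat. Then lay every sample bottle from the tray across the lane's bare, bright stretch and roll them all gently with the paddle, not with the fingers, into the dark bay before the end stop. Finally stand the paddle back on the tool mat, and leave the jar, the rinse bottle and the beaker alone.

Things in the scene. Friction and masses are not known exactly. Their poses are not given: they have to be found in the camera images.
- lane: Fixed aluminium sample lane: a channel along its own y (z up). Origin: centre of its underside, on the bench. Channel floor 12 mm up, 104 mm wide inside, side walls 6 mm thick, tops 34 mm up. Open at the loading end (y = +200 mm); end stop at y = -200 mm, 60 mm high. Floor bright metal for y > -60 mm (loading stretch), dark grey beyond (bay).
- loading (a point): Centre of the loading stretch on the channel floor, in the lane's frame at (0, 70, 12) mm.
- bay (a point): Centre of the dark bay on the channel floor, in the lane's frame at (0, -130, 12) mm.
- screw_head (a point): Levelling screw on the lane's -x side: point on its vertical axis, 65 mm above the bench, where the middle of the spanner's jaws belongs. Steel square head 34 mm across flats, 58 to 78 mm above the bench, flats along the lane's x and y; under it a round collar, radius 30 mm, top at 58 mm, on which the jaws rest.
- brace (a point): Grey brace post 130 mm from the screw towards the lane's -y: this point is the centre of its top ledge, 58 mm above the bench. Two steel lugs, rising to 86 mm, leave a slot 22 mm wide (across the lane's x), open at both ends and on top, in which the spanner's handle lies and is kept from swinging.
- screw (a joint): Turn of the levelling screw in rad, positive clockwise from above; about 0 at its setting. Turns freely (about 0.1 N m) when not held and then goes round with the locknut. With the spanner on and braced it has a play of about 0.15 rad.
- nut (a joint): Turn of the locknut relative to the screw in rad, positive clockwise from above: it starts at 0 to 0.35 and is tight against a hard stop at 1.5. Needs about 0.25 N m (3 N at its post) and stays where it is left.
- nut_post (a point): Locknut's turning post: black upright round post, 20 mm diameter, 80 mm from the screw's axis on the nut's arm, 35 to 123 mm above the bench (above spanner and lugs); this point is on its axis, 108 mm up. From above, the arm stands 150 degrees anticlockwise from the lane's +x at joint nut 0, about 64 degrees when tight.
- spanner: Loose steel open-ended spanner lying flat, 14 mm thick, 0.25 kg; its x points to the jaws and z up. Origin on the underside at the balance point.
- spanner_grip (a point): Spanner's balance point, half-way up its thickness; the handle here is 18 mm wide, and it runs from 32 mm ahead of to 100 mm behind this point.
- spanner_jaw (a point): Middle of the spanner's jaws, 67 mm ahead of the grip point (spanner's +x). The jaws are 38 mm apart, 42 mm long (open to the front, 62 mm wide outside); the closed back of the gap is 21 mm behind this point.
- paddle: Loose paddle standing upright on its foot, 0.22 kg; origin under its foot. Foot 84 mm (x) by 44 mm (y); on both long sides an upright white pushing blade 84 mm wide, 36 mm high, whose faces are at y = +22 and -22 mm. z up.
- paddle_grip (a point): Grip point on the paddle's upright black handle, 78 mm above the underside of the foot; handle 30 mm (x) by 22 mm (y), 98 mm high over all.
- toolmat: Fixed black rubber mat, 260 mm (x) by 250 mm (y), 3 mm thick; origin at the centre of its underside. Spanner and paddle start on it and go back on it.
- tray: Fixed shallow white tray, 340 mm (x) by 140 mm (y), rim 12 mm high, floor 4 mm; the bottles lie in it along its y, about 100 mm apart. Origin at the centre of its underside.
- bottle1_center (a point): Sample bottle lying on its side, 88 mm long, axis along its own x; this is its centre, half-way along and up. Round amber body 40 mm diameter (44 mm behind to 22 mm ahead of the centre), black cap 32 mm diameter at the +x end; 0.11 kg. Rolls, but comes to rest by itself. One to three are present.
- bottle2_center (a point): Sample bottle lying on its side, 88 mm long, axis along its own x; this is its centre, half-way along and up. Round amber body 40 mm diameter (44 mm behind to 22 mm ahead of the centre), black cap 32 mm diameter at the +x end; 0.11 kg. Rolls, but comes to rest by itself. One to three are present.
- bottle3_center (a point): Sample bottle lying on its side, 88 mm long, axis along its own x; this is its centre, half-way along and up. Round amber body 40 mm diameter (44 mm behind to 22 mm ahead of the centre), black cap 32 mm diameter at the +x end; 0.11 kg. Rolls, but comes to rest by itself. One to three are present.
- beaker: Glass beaker, 68 mm across, 85 mm high, standing by on the bench: not to be moved. Origin under its foot.
- jar: White jar, 68 mm across, 110 mm high, standing by: not to be moved. Origin under its foot.
- rinse: White rinse bottle, 60 mm across, 160 mm high, standing by: not to be moved. Origin under its foot.
Mind the look-alikes: they are no part of the job. Of the things like the spanner, leave any that is purple; of the rest the larger one is meant.

How it is judged:
On the way, in this order (a step that is already met when the one before it is completed fails the run):
1. the spanner's jaws are on the square head, resting on the collar, its handle in the brace fork (horizontal distance between spanner_jaw and screw_head below 0.012 m and z of spanner_jaw in the frame of lane between 0.057 and 0.073 m and angle between the x axis of spanner and the y axis of lane, either way round below 0.2 rad and value of joint nut below 1.2 rad), for 0.2 s.
2. the locknut is tight, with the spanner still holding the screw at its setting (horizontal distance between spanner_jaw and screw_head below 0.012 m and z of spanner_jaw in the frame of lane between 0.057 and 0.073 m and angle between the x axis of spanner and the y axis of lane, either way round below 0.2 rad and value of joint nut above 1.35 rad and value of joint screw between -0.3 and 0.3 rad), for 0.2 s.
3. the paddle is in the lane (y of paddle_grip in the frame of lane between -0.2 and 0.26 m and x of paddle_grip in the frame of lane between -0.04 and 0.04 m and z of paddle_grip in the frame of lane below 0.11 m), for 0.1 s.
At the end, for the whole second after the job is handed in: Locknut within 0.15 rad of tight, screw within 0.3 rad of its setting; every bottle at rest on the lane floor, its centre in the dark bay; spanner flat and paddle upright (within 0.15 rad), at rest, their grip points over the tool mat (value of joint nut above 1.35 rad and value of joint screw between -0.3 and 0.3 rad and y of bottle1_center in the frame of lane between -0.195 and -0.06 m and x of bottle1_center in the frame of lane between -0.05 and 0.05 m and z of bottle1_center in the frame of lane between 0.022 and 0.042 m and linear speed of each of bottle1, bottle2, bottle3, spanner, paddle below 0.02 m/s and y of bottle2_center in the frame of lane between -0.195 and -0.06 m and x of bottle2_center in the frame of lane between -0.05 and 0.05 m and z of bottle2_center in the frame of lane between 0.022 and 0.042 m and y of bottle3_center in the frame of lane between -0.195 and -0.06 m and x of bottle3_center in the frame of lane between -0.05 and 0.05 m and z of bottle3_center in the frame of lane between 0.022 and 0.042 m and x of spanner_grip in the frame of toolmat between -0.13 and 0.13 m and y of spanner_grip in the frame of toolmat between -0.125 and 0.125 m and z of spanner_grip in the frame of toolmat between 0.004 and 0.018 m and angle between each of spanner_grip, paddle_grip's own z axis and vertical below 0.15 rad and x of paddle_grip in the frame of toolmat between -0.13 and 0.13 m and y of paddle_grip in the frame of toolmat between -0.125 and 0.125 m and z of paddle_grip in the frame of toolmat between 0.073 and 0.089 m); the robot touches nothing.
It fails at once if the levelling screw is turned away from its setting by more than about 17 degrees (value of joint screw above 0.3 rad or value of joint screw below -0.3 rad).
It fails at once if the fingers touch a bottle that is in the dark bay of the lane ((contact force between the fingers and bottle1 above 0.5 N and y of bottle1_center in the frame of lane between -0.2 and -0.06 m and x of bottle1_center in the frame of lane between -0.06 and 0.06 m and z of bottle1_center in the frame of lane below 0.1 m) or (contact force between the fingers and bottle2 above 0.5 N and y of bottle2_center in the frame of lane between -0.2 and -0.06 m and x of bottle2_center in the frame of lane between -0.06 and 0.06 m and z of bottle2_center in the frame of lane below 0.1 m) or (contact force between the fingers and bottle3 above 0.5 N and y of bottle3_center in the frame of lane between -0.2 and -0.06 m and x of bottle3_center in the frame of lane between -0.06 and 0.06 m and z of bottle3_center in the frame of lane below 0.1 m)).
It fails at once if a bottle is pushed roughly with the paddle (over 15 N) (contact force between paddle and bottle1 above 15 N or contact force between paddle and bottle2 above 15 N or contact force between paddle and bottle3 above 15 N).
It fails at once if the beaker, jar or rinse bottle is moved (distance of any of beaker, jar, rinse from where it was at the start of the episode above 0.025 m).
Of bottle1, bottle2, bottle3 only 1 to 3 are there at a start; the rules pass over those that are not, and their reading is None.
At some moment in a run one of paddle may be knocked a few centimetres aside while the robot is not near it.
Once in a run the grip may slacken for a moment while it holds something.
It also fails if it takes over 210 s, if anything falls off the work surface, if the arm or the gripper's body presses on something with over 40 N, if the wrist force passes 120 N, or if a joint passes its speed limit or range.

## Robot

A 7-joint arm with a two-finger parallel gripper is mounted at the origin on the work surface. World frame = base frame: x ahead of the robot, y to its left, z up, the work surface at z = 0. Lengths are in m, angles in rad, forces in N, time in s.
With the tool pointing down it reaches from about 0.35 to 0.775 m from the base axis. Payload 3.1 kg.
Tool frame: the origin (TCP) lies on the centre line of the jaws, within the pads' length; the fingertips stand 8 mm ahead of it and the grasp point (between the pads) lies 11 mm behind it; z points along the fingers, y is the direction in which the jaws open and shut (so a half turn about z gives the same grasp; the last joint's range is limited). The gripper opens to 85 mm and grips with 20 to 120 N. Pads are 22 mm wide; open, the fingers measure 114 mm over their backs; the gripper's body (76 mm by 85 mm) begins 54 mm behind the grasp point. The pads swing forward as they close: fully open they stand 13 mm farther back than shut.
Start: joints at [-1.263, 0.311, 0.014, 1.512, -0.004, 1.319, -0.027], TCP at [0.188, 0.517, 0.239] pointing down, gripper open.
Joint ranges: [-2.7, 2.7], [-0.3, 1.91], [-1.27, 1.3], [0.12, 2.57], [-1.44, 4.58], [0.2, 2.03], [-3.05, 3.05]. Speed limits (rad/s): [2.79, 2.79, 3.14, 3.14, 3.14, 3.14, 3.14].

## Interface

Orientations are given as a unit quaternion [x, y, z, w].
In Python, from cell import telemetry, cams, r gives the robot as it stands. The module is installed in compiled form; this text tells all that it offers.
- The arm moves only by the tool play_rows, never from a script. Its argument "rows" is a list of rows, each a list of 3 entries, a list of its own where there are three numbers: the shift along the world's x, y, z in m, then the turn about the world's z in rad, then the closure in counts, from 0 (fully open) to 255 (shut). A call has 1 to 10 rows; each row is the pose to reach, as a shift and turn from the pose commanded when the call began; what a row does not reach only later rows make up. A row lasts 1/12 s, in which the tool goes at most 41.7 mm and 7.16 degrees, less where a joint would pass 70% of its speed; a pose out of reach is approached as far as the arm can. A call with a gripper value outside its range is refused whole. The fingers move at their own pace and stop on an object; "force" is the grip in N (left out, the last holds). Time passes only in rows, so rows that repeat a pose let the fingers close. It gives the time, the measured TCP pose, the force and the opening at its end, in the units of the state.
- telemetry.read_state(): the state, without advancing time (a new reading comes with each control period).
- cams.camera(name): name is "side" or "top"; returns the picture (384x512x3 uint8, blue, green, red); there is no depth.
- cams.camera_info(name): a dict with "K" (3x3 intrinsics, pixels), "rvec" (rotation vector, rad) and "tvec" (3), from world to camera coordinates, as OpenCV has them. Camera axes: x right, y down, z forward; pixel columns grow to the right and rows downward; lengths in m; the calibration is good to about 2 mm. A picture is of the moment at which its call begins. camera_info takes no time and is no camera call.
- r.finish_job(): hands the job in, once; it reports no verdict.
The state is a dict: "clock": time; "joint_positions": joint angles; "dq": joint speeds; "tau": joint torques, N m; "eef_pos": TCP position; "ee_rot": TCP orientation; "ft_force": force on the tool from outside, world axes, zero at the start; "torque": the same for the moment, N m; "finger_gap": finger opening in m.
Only numpy, scipy, OpenCV 4.12 (cv2) and the standard library are available. Lean on these libraries where they do the work, as an engineer would, in place of code of your own. Each camera call takes 0.05 s, during which the arm holds its last target.

## Working session

There is one attempt and no reset: what is moved stays moved. The work goes in short steps, Python scripts to look and compute and a tool call to move; the robot and the scene stay as the last step left them, time stands still between calls to the robot, and variables do not carry over. Pictures are saved under pics/ and viewed, and the job is handed in when it is done.

Besides the shell and the picture viewer there is one more tool, called after "Emit:" as name([rows], argument=value, ...), one row to a line, values as JSON. play_rows: Moves the arm, as the interface text tells. Its arguments: {"type":"object","properties":{"rows":{"type":"array","items":{"type":"array"}},"force":{"type":"number"}},"required":["rows"]}

```bash
mkdir -p pics; ls; python3 - <<'E'
from cell import telemetry,cams,r
import cv2
print(telemetry.read_state())
for n in("top","side"):
    im=cams.camera(n); cv2.imwrite(f"pics/{n}0.png",cv2.resize(im,None,fx=1.5,fy=1.5,interpolation=cv2.INTER_CUBIC)); cv2.imwrite(f"pics/raw_{n}0.png",im)
    print(n,cams.camera_info(n))
E
```

```text
pics
{'clock': 0.0, 'joint_positions': array([-1.26275176,  0.31175425,  0.01400771,  1.51303264, -0.00440011,
        1.31922058, -0.02719965]), 'dq': array([ 0.00078181,  0.00050844,  0.00032465,  0.0007824 , -0.00115597,
       -0.00038623, -0.00120708]), 'tau': array([-5.81043132e-04, -3.79908836e+01,  1.45444586e-01, -2.30592388e+01,
        1.20849075e-02,  1.33133479e-02, -3.32967574e-06]), 'eef_pos': array([0.18821523, 0.51604008, 0.23821528]), 'ee_rot': array([ 1.73951600e-01,  9.84753482e-01, -1.18167903e-03, -1.56807151e-04]), 'ft_force': array([ 0.51487119, -0.53571791, -0.48709322]), 'torque': array([-0.00100784,  0.00376387,  0.04216848]), 'finger_gap': 0.08578849543093825}
top {'K': array([[372.52261126,   0.        , 250.75689748],
       [  0.        , 372.52261126, 195.60450033],
       [  0.        ,   0.        ,   1.        ]]), 'rvec': array([ 2.17176747, -2.17594825,  0.10953538]), 'tvec': array([-0.03057594,  0.53382453,  0.93212473])}
side {'K': array([[479.88996699,   0.        , 254.20102887],
       [  0.        , 479.88996699, 195.98294921],
       [  0.        ,   0.        ,   1.        ]]), 'rvec': array([ 2.07375191, -0.15196898,  0.11567039]), 'tvec': array([-0.52900367,  0.10707327,  1.19546753])}
```

View pics/top0.png

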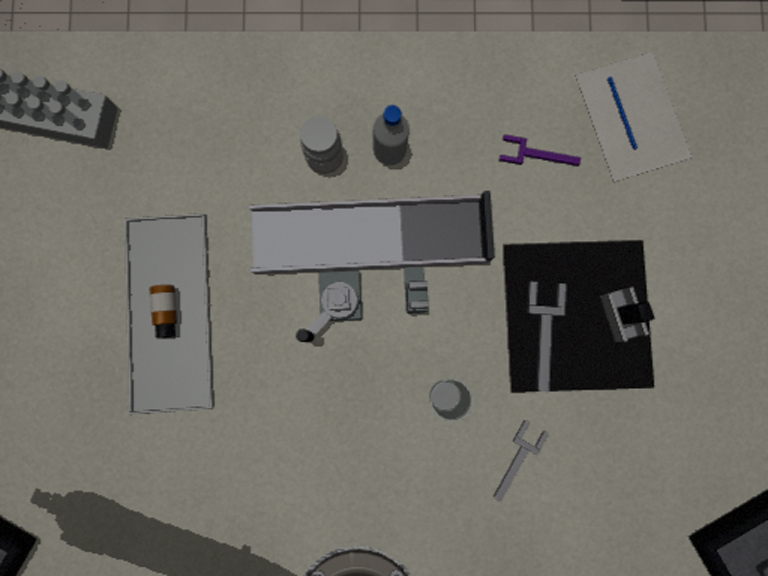

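View pics/side0.png

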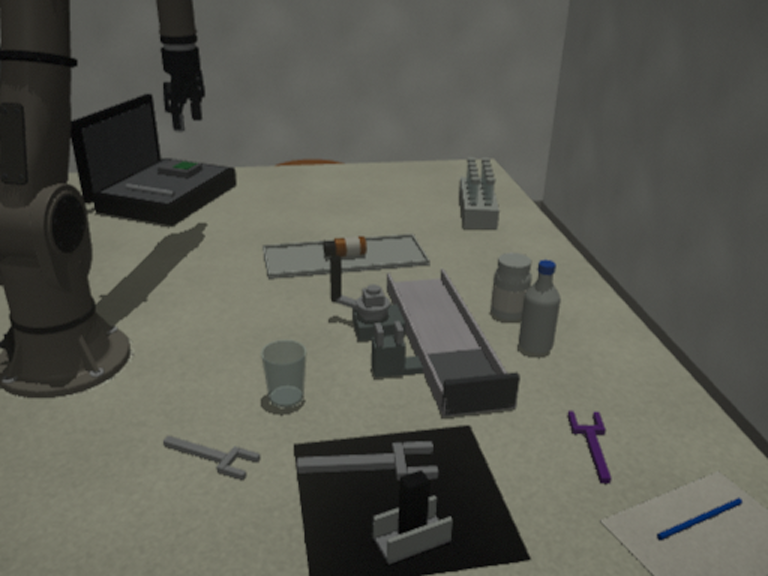

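The top view shows the tray at left with one bottle at about (163,312), the lane in the centre, and the nut post at (305,335). The mat at right holds a grey spanner at (546,335) and the paddle at (630,315). There are three spanner-like things: purple (540,152), grey on the bench (520,460) and grey on the mat (546,335). The mat one fits, as it is the larger of the non-purple ones. I'll measure and confirm it in a crop.

```bash
cat > h.py <<'E'
import numpy as np,cv2
from cell import telemetry,cams,r
def cam(n):
    i=cams.camera_info(n); R=cv2.Rodrigues(i["rvec"])[0]; return i["K"],R,np.array(i["tvec"])
def proj(n,P):
    i=cams.camera_info(n); return cv2.projectPoints(np.float64(P).reshape(-1,1,3),i["rvec"],i["tvec"],i["K"],None)[0][:,0]
def bp(n,uv,z):
    K,R,t=cam(n); C=-R.T@t; uv=np.atleast_2d(np.float64(uv)); out=[]
    for u in uv:
        d=R.T@np.linalg.solve(K,[u[0],u[1],1]); out.append(C+d*(z-C[2])/d[2])
    return np.array(out)
def crop(im,name,x0,y0,x1,y1,f):
    cv2.imwrite("pics/"+name,cv2.resize(im[y0:y1,x0:x1],None,fx=f,fy=f,interpolation=cv2.INTER_CUBIC))
E
python3 - <<'E'
from h import *
for n in("top","side"):
    K,R,t=cam(n); print(n,-R.T@t)
print(proj("top",[[.188,.517,.239],[0,0,0],[.3,0,0]]))
im=cv2.imread("pics/raw_top0.png")
im=cv2.convertScaleAbs(im,alpha=1.4,beta=15)
crop(im,"c1.png",325,150,445,270,5)
crop(im,"c2.png",160,120,340,240,4.4)
crop(im,"c3.png",75,135,155,280,4)
E
```

```text
top [ 0.44140862 -0.02755835  0.97936663]
side [ 0.35422063 -1.06201517  0.68344986]
[[-36.17150187 365.84371046]
 [238.53725854 408.94687851]
 [238.65868075 286.78188678]]
```

View pics/c1.png

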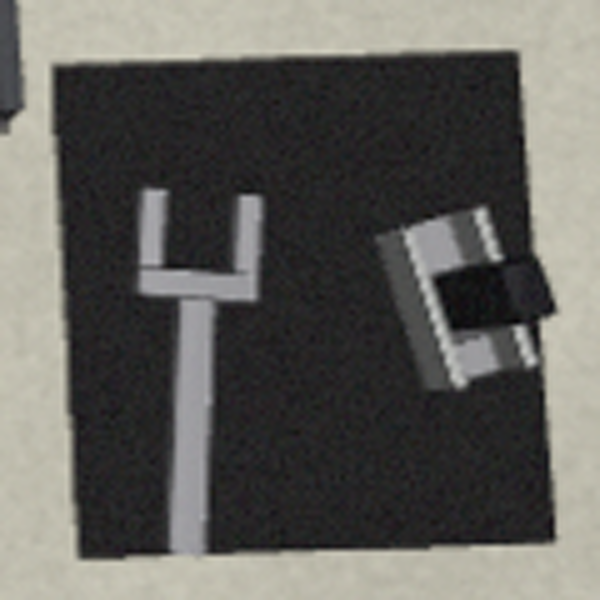

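View pics/c2.png

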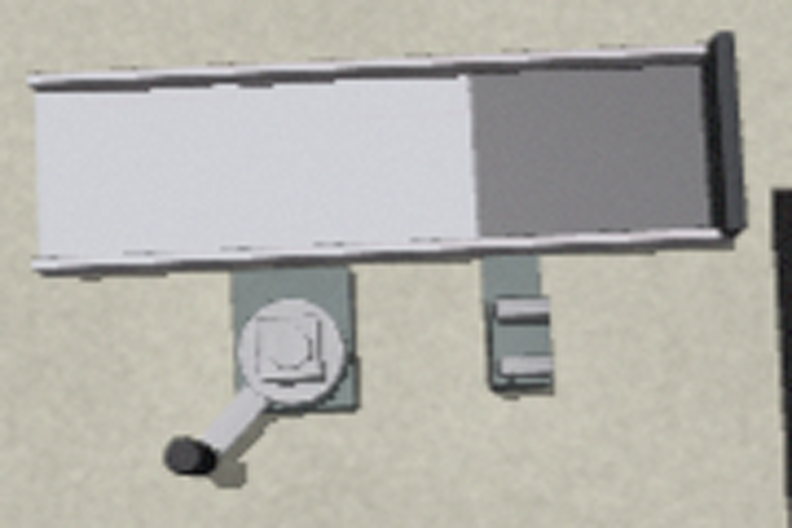

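View pics/c3.png

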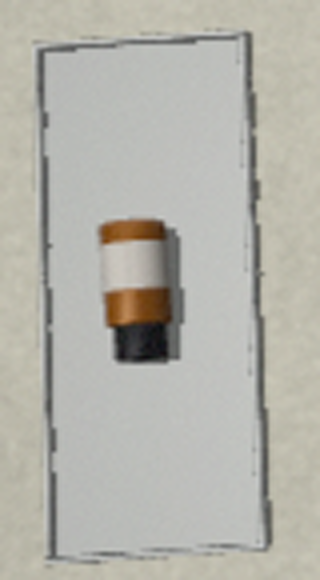

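```bash
python3 - <<'E'
from h import *
np.set_printoptions(precision=4,suppress=True)
def c(p,f,o): p=np.float64(p); return (p+.5)/f-.5+np.array(o)
c1=lambda *p:c(p,5,(325,150)); c2=lambda *p:c(p,4.4,(160,120)); c3=lambda *p:c(p,4,(75,135))
def show(l,uv,z): print(l,bp("top",uv,z)[:, :2])
print("floor: left-top,left-bot, boundary mid")
show("fl",c2((36,92),(40,254),(475,160)),.012)
show("wall tops outer left: up/down; right up/down",c2((33,75),(34,271),(706,45),(716,240)),.034)
show("sqr top corners",c2((257,318),(319,315),(324,378),(262,380)),.078)
show("sq ctr",c2((291,348),),.078)
show("collar ctr",c2((292,351),),.058)
show("lugs",c2((523,308),(525,365)),.086)
show("post top",c2((190,456),),.123)
show("mat corners",c1((54,65),(518,52),(555,542),(79,557)),.003)
show("spanner tips L,R outer; crossbar outer bl, br; handle end l, r; junction l,r",c1((141,188),(264,196),(138,296),(257,300),(170,552),(208,552),(180,298),(215,300)),.017)
show("paddle top handle",c1((470,300),),.101)
show("paddle blades tops: near blade ends, far blade ends",c1((404,228),(459,388),(483,209),(533,366)),.039)
show("tray corners",c3((37,45),(247,33),(267,548),(48,560)),.012)
show("bottle: back ends l,r, cap ends",c3((98,222),(163,220),(115,362),(171,360)),.024)
E
```

```text
floor: left-top,left-bot, boundary mid
fl [[ 0.6818  0.1874]
 [ 0.5835  0.1831]
 [ 0.64   -0.0762]]
wall tops outer left: up/down; right up/down [[ 0.6866  0.1845]
 [ 0.5703  0.1816]
 [ 0.7042 -0.2119]
 [ 0.5879 -0.2154]]
sqr top corners [[0.5379 0.0482]
 [0.5395 0.014 ]
 [0.5046 0.0111]
 [0.5036 0.0453]]
sq ctr [[0.5213 0.0294]]
collar ctr [[0.5213 0.0301]]
lugs [[ 0.5424 -0.0983]
 [ 0.511  -0.0991]]
post top [[0.4609 0.0789]]
mat corners [[ 0.6237 -0.2569]
 [ 0.6304 -0.5044]
 [ 0.3724 -0.5113]
 [ 0.3653 -0.2637]]
spanner tips L,R outer; crossbar outer bl, br; handle end l, r; junction l,r [[ 0.5562 -0.2974]
 [ 0.5519 -0.3614]
 [ 0.4998 -0.2943]
 [ 0.4977 -0.3559]
 [ 0.3688 -0.3069]
 [ 0.3688 -0.3264]
 [ 0.4988 -0.316 ]
 [ 0.4977 -0.3341]]
paddle top handle [[ 0.4926 -0.4281]]
paddle blades tops: near blade ends, far blade ends [[ 0.5328 -0.4245]
 [ 0.4518 -0.4488]
 [ 0.5425 -0.4651]
 [ 0.4628 -0.4867]]
tray corners [[0.6677 0.4083]
 [0.6756 0.2702]
 [0.3404 0.2483]
 [0.3332 0.3876]]
bottle: back ends l,r, cap ends [[0.5488 0.359 ]
 [0.55   0.3172]
 [0.4589 0.3448]
 [0.4601 0.3092]]
```

Only one bottle is present. The crop confirms the mat spanner: it is about 64 mm across the jaws and 188 mm long, which matches the spec.

My estimates:

| Thing | Position (m) | Angle |
|---|---|---|
| lane origin | (.637, -.0155) | yaw 2.5° |
| screw | (.521, .030) | – |
| brace | (.527, -.099) | – |
| nut post | – | about 141° (nut ≈ 0.2) |
| spanner grip | (.466, -.323) | heading about -4° |

Next I move towards the spanner.

Emit:
play_rows([
  [[0.2,-0.36,0],-1.24,60],
  [[0.2,-0.36,0],-1.24,60],
  [[0.2,-0.36,0],-1.24,60],
  [[0.2,-0.36,0],-1.24,60],
  [[0.2,-0.36,0],-1.24,60],
  [[0.2,-0.36,0],-1.24,60],
  [[0.2,-0.36,0],-1.24,60],
  [[0.2,-0.36,0],-1.24,60],
  [[0.2,-0.36,0],-1.24,60],
  [[0.2,-0.36,0],-1.24,60],
], force=40)

```text
clock: 0.93
eef_pos: [0.389, 0.1538, 0.2392]
ee_rot: [0.716, 0.698, -0.0, 0.0]
ft_force: [0.4, 0.4, 0.3]
finger_gap: 0.065
```

Emit:
play_rows([
  [[0.05,-0.36,0],-1.24,60],
  [[0.05,-0.36,0],-1.24,60],
  [[0.05,-0.36,0],-1.24,60],
  [[0.05,-0.36,0],-1.24,60],
  [[0.05,-0.36,0],-1.24,60],
  [[0.05,-0.36,0],-1.24,60],
  [[0.05,-0.36,0],-1.24,60],
  [[0.05,-0.36,0],-1.24,60],
  [[0.05,-0.36,0],-1.24,60],
  [[0.05,-0.36,0],-1.24,60],
])

```text
clock: 1.77
eef_pos: [0.4368, -0.2118, 0.2397]
ee_rot: [0.989, 0.146, -0.001, 0.004]
ft_force: [-0.5, -0.6, 0.1]
finger_gap: 0.0652
```

Emit:
play_rows([
  [[0.028,-0.12,-0.12],-0.365,110],
  [[0.028,-0.12,-0.12],-0.365,110],
  [[0.028,-0.12,-0.12],-0.365,110],
  [[0.028,-0.12,-0.12],-0.365,110],
  [[0.028,-0.12,-0.12],-0.365,110],
  [[0.028,-0.12,-0.12],-0.365,110],
  [[0.028,-0.12,-0.12],-0.365,110],
  [[0.028,-0.12,-0.12],-0.365,110],
  [[0.028,-0.12,-0.12],-0.365,110],
])

```text
clock: 2.52
eef_pos: [0.4678, -0.3221, 0.1209]
ee_rot: [1.0, -0.025, 0.002, -0.0]
ft_force: [0.0, 0.4, 0.5]
finger_gap: 0.0488
```

```bash
python3 - <<'E'
from h import *
s=telemetry.read_state(); q=s["ee_rot"]; print(s["eef_pos"],2*np.degrees(np.arctan2(q[1],q[0]))-90,s["finger_gap"])
for n in("top","side"):
    im=cams.camera(n); cv2.imwrite(f"pics/{n}1.png",cv2.resize(im,None,fx=1.5,fy=1.5))
s=telemetry.read_state();print(s["eef_pos"])
E
```

```text
[ 0.46780587 -0.32211473  0.12094043] -92.89835155962864 0.04877294672669227
[ 0.46762913 -0.32226308  0.12079464]
```

View pics/side1.png

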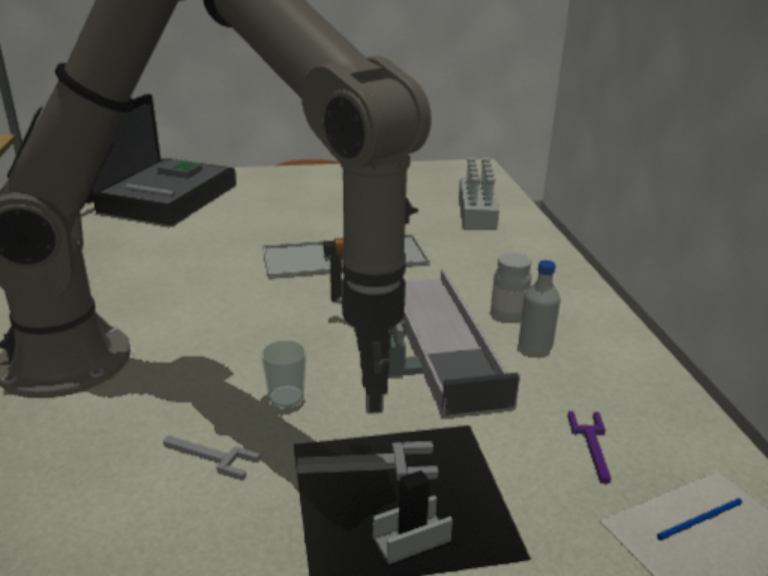

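View pics/top1.png

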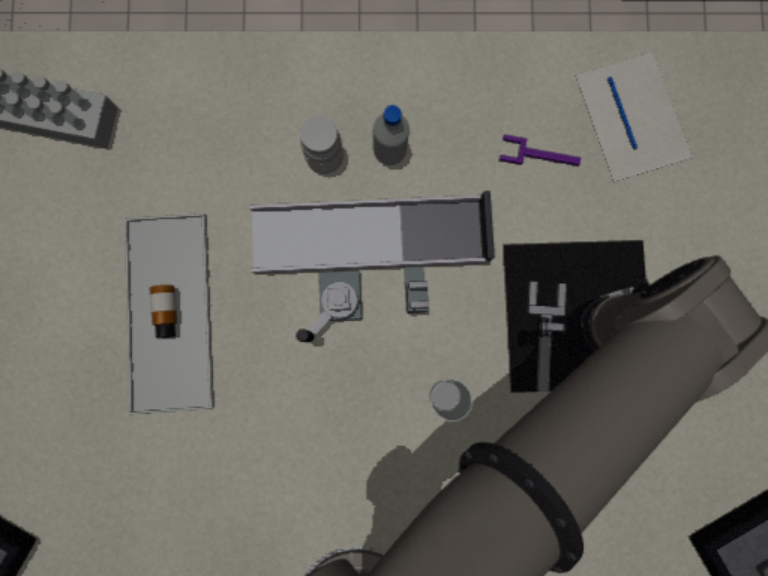

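The gripper is over the handle at the balance point. Next I descend and grip.

Emit:
play_rows([
  [[-0.0015,-0.001,-0.035],-0.02,110],
  [[-0.0015,-0.001,-0.07],-0.02,110],
  [[-0.0015,-0.001,-0.095],-0.02,110],
  [[-0.0015,-0.001,-0.105],-0.02,110],
  [[-0.0015,-0.001,-0.105],-0.02,110],
  [[-0.0015,-0.001,-0.105],-0.02,255],
  [[-0.0015,-0.001,-0.105],-0.02,255],
  [[-0.0015,-0.001,-0.105],-0.02,255],
  [[-0.0015,-0.001,-0.105],-0.02,255],
  [[-0.0015,-0.001,-0.105],-0.02,255],
], force=60)

```text
clock: 3.45
eef_pos: [0.4664, -0.3255, 0.0168]
ee_rot: [0.999, -0.036, 0.002, 0.001]
ft_force: [-0.3, 0.6, 7.0]
finger_gap: 0.0158
```

Emit:
play_rows([
  [[0,0,0],0,255],
  [[0,0,0],0,255],
  [[0,0,0.01],0,255],
  [[0,0,0.04],0,255],
  [[0,0,0.08],0,255],
  [[0,0,0.12],0,255],
  [[0,0,0.14],0,255],
  [[0,0,0.14],0,255],
])

```text
clock: 4.12
eef_pos: [0.4673, -0.3276, 0.1608]
ee_rot: [0.999, -0.037, 0.005, 0.003]
ft_force: [0.9, -2.2, -1.9]
finger_gap: 0.016
```

```bash
python3 - <<'E'
from h import *
s=telemetry.read_state(); q=s["ee_rot"]; print(s["eef_pos"],2*np.degrees(np.arctan2(q[1],q[0]))-90,s["finger_gap"])
for n in("top","side"):
    im=cams.camera(n); cv2.imwrite(f"pics/{n}2.png",cv2.resize(im,None,fx=1.5,fy=1.5))
E
```

```text
[ 0.4672766  -0.3275594   0.16075684] -94.21856233098173 0.01600773155531336
```

View pics/side2.png

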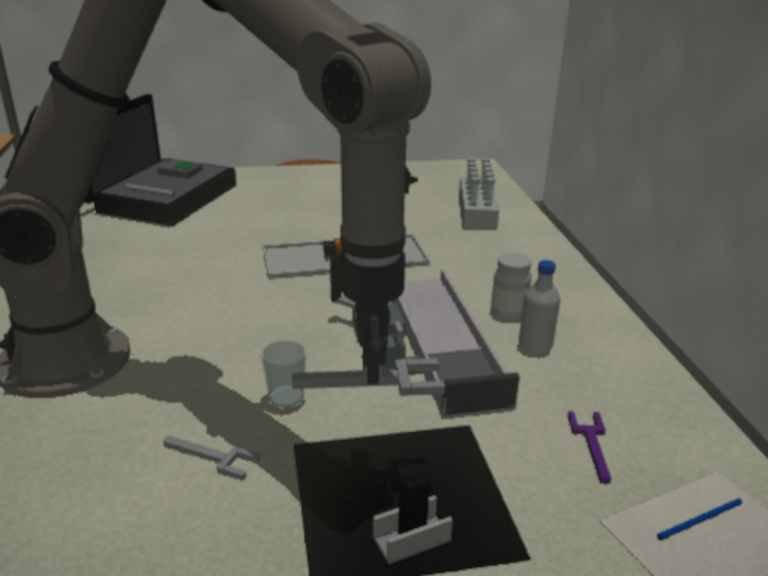

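Emit:
play_rows([
  [[0.006,0.03,0],0.08,255],
  [[0.012,0.06,0],0.18,255],
  [[0.018,0.09,0],0.28,255],
  [[0.024,0.12,0],0.38,255],
  [[0.03,0.15,0],0.48,255],
  [[0.036,0.18,0],0.58,255],
  [[0.042,0.21,0],0.68,255],
  [[0.048,0.24,0],0.78,255],
  [[0.054,0.265,0],0.88,255],
  [[0.057,0.285,0],0.96,255],
])

```text
clock: 5.05
eef_pos: [0.5206, -0.0354, 0.152]
ee_rot: [0.902, 0.433, -0.002, -0.002]
ft_force: [0.2, -0.0, -2.8]
finger_gap: 0.0159
```

Emit:
play_rows([
  [[0,0.003,0],0.09,255],
  [[0,0.003,0],0.18,255],
  [[0,0.003,0],0.28,255],
  [[0,0.003,0],0.38,255],
  [[0,0.003,0],0.48,255],
  [[0,0.003,0],0.58,255],
  [[0,0.003,0],0.66,255],
  [[0,0.003,0],0.728,255],
  [[0,0.003,0],0.728,255],
  [[0,0.003,0],0.728,255],
])

```text
clock: 5.88
eef_pos: [0.5205, -0.0361, 0.1526]
ee_rot: [0.692, 0.722, -0.001, -0.001]
ft_force: [-0.7, -0.4, -2.4]
finger_gap: 0.0162
```

```bash
cat > snap.py <<'E'
import sys
from h import *
k=sys.argv[1]
s=telemetry.read_state(); q=s["ee_rot"]; print(s["clock"],s["eef_pos"].round(4),"yaw",round(2*np.degrees(np.arctan2(q[1],q[0]))-90,2),"gap",round(s["finger_gap"],4),"F",s["ft_force"].round(1))
for n in("top","side"):
    im=cams.camera(n); cv2.imwrite(f"pics/raw_{n}{k}.png",im); cv2.imwrite(f"pics/{n}{k}.png",cv2.resize(im,None,fx=1.5,fy=1.5,interpolation=cv2.INTER_CUBIC))
E
python3 snap.py 3
```

```text
5.8833 [ 0.5205 -0.0361  0.1526] yaw 2.42 gap 0.0162 F [-0.7 -0.4 -2.4]
```

View pics/side3.png

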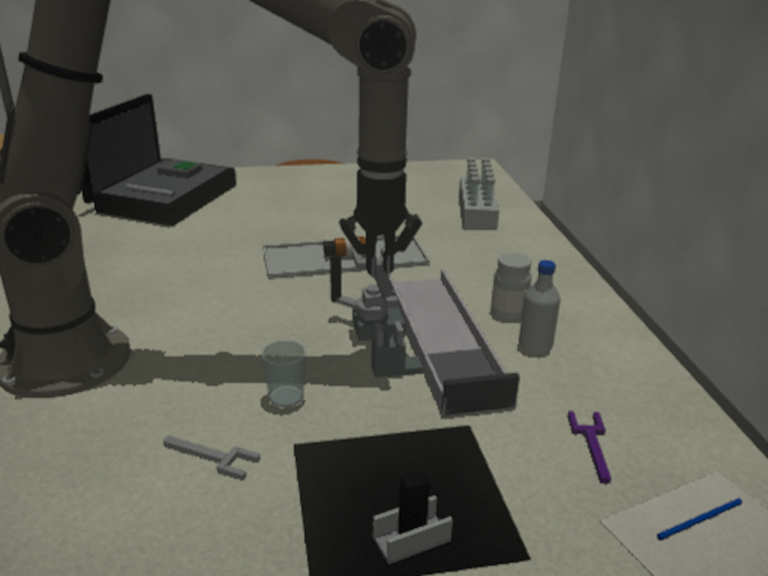

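View pics/top3.png

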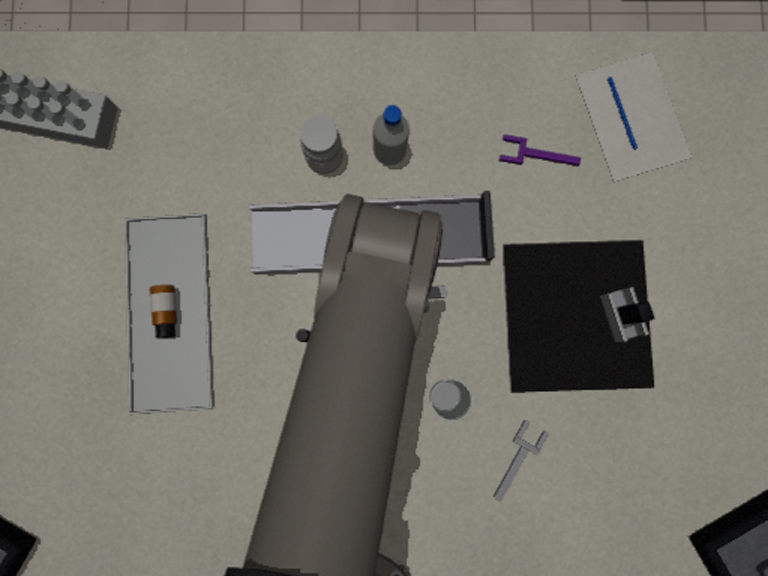

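```bash
python3 - <<'E'
from h import *
im=cv2.imread("pics/raw_side3.png"); crop(cv2.convertScaleAbs(im,alpha=1.5,beta=20),"c4.png",210,140,300,260,6.5)
im=cv2.imread("pics/raw_top3.png"); crop(cv2.convertScaleAbs(im,alpha=1.5,beta=20),"c5.png",260,160,340,240,7)
E
```

```text
(no output)
```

View pics/c4.png

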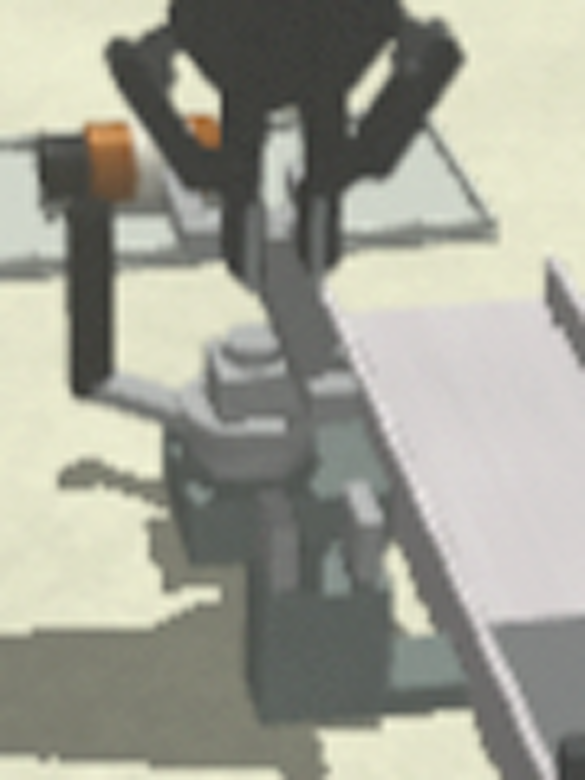

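View pics/c5.png

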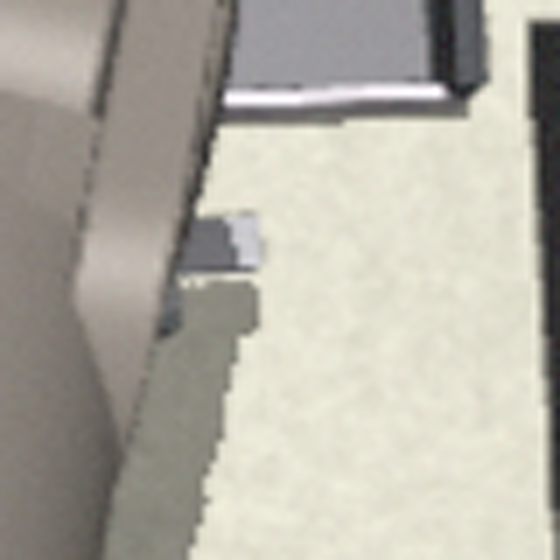

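```bash
python3 - <<'E'
from h import *
for z in(.139,.153): print(z,bp("top",[((262.5)/7-.5+260,(y+.5)/7-.5+160) for y in(212,241,270)],z).round(4))
# predicted projections in side crop for handle end w/ z variants
e=np.array([.5249,-.136])
for z in (.139,.153): print((proj("side",[[e[0]+d,e[1],z] for d in(-.009,.009)])-[210,140])*6.5)
E
```

```text
0.139 [[ 0.5357 -0.1362  0.139 ]
 [ 0.5263 -0.136   0.139 ]
 [ 0.5168 -0.1359  0.139 ]]
0.153 [[ 0.5342 -0.1344  0.153 ]
 [ 0.5249 -0.1342  0.153 ]
 [ 0.5156 -0.1341  0.153 ]]
[[299.79909423 421.9250606 ]
 [350.69348108 418.69993227]]
[[300.63706781 386.91710581]
 [351.84887742 383.75677707]]
```

The handle end sits within 2 mm of the prediction. I shift onto the axis and go part-way down.

Emit:
play_rows([
  [[0.0035,-0.0035,0],0,255],
  [[0.0035,-0.0035,-0.02],0,255],
  [[0.0035,-0.0035,-0.04],0,255],
  [[0.0035,-0.0035,-0.045],0,255],
  [[0.0035,-0.0035,-0.045],0,255],
  [[0.0035,-0.0035,-0.045],0,255],
  [[0.0035,-0.0035,-0.045],0,255],
])

```text
clock: 6.57
eef_pos: [0.5265, -0.0401, 0.1104]
ee_rot: [0.691, 0.722, 0.001, 0.001]
ft_force: [-0.1, 0.4, -2.5]
finger_gap: 0.0159
```

```bash
python3 snap.py 4; python3 - <<'E'
from h import *
im=cv2.imread("pics/raw_side4.png"); crop(cv2.convertScaleAbs(im,alpha=1.5,beta=20),"c6.png",210,140,300,260,6.5)
im=cv2.imread("pics/raw_top4.png"); crop(cv2.convertScaleAbs(im,alpha=1.5,beta=20),"c7.png",260,160,340,240,7)
E
```

```text
6.5667 [ 0.5265 -0.0401  0.1104] yaw 2.51 gap 0.0159 F [-0.1  0.4 -2.5]
```

View pics/c6.png

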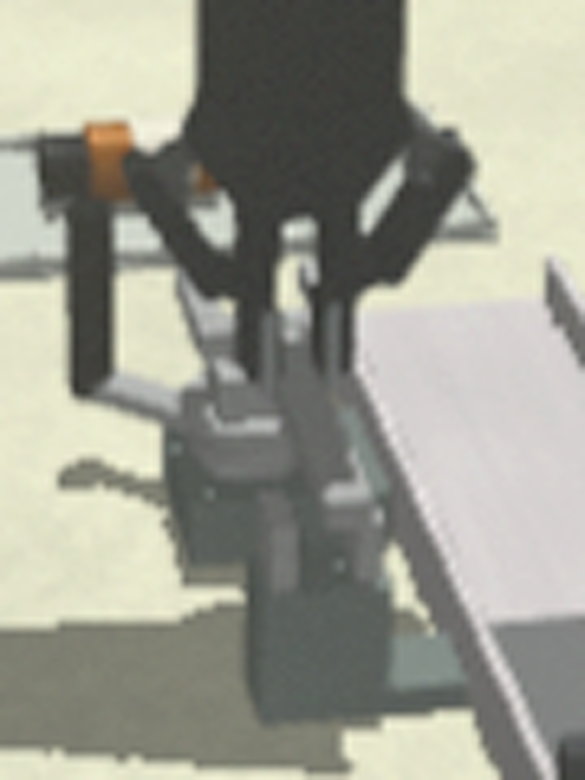

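View pics/c7.png

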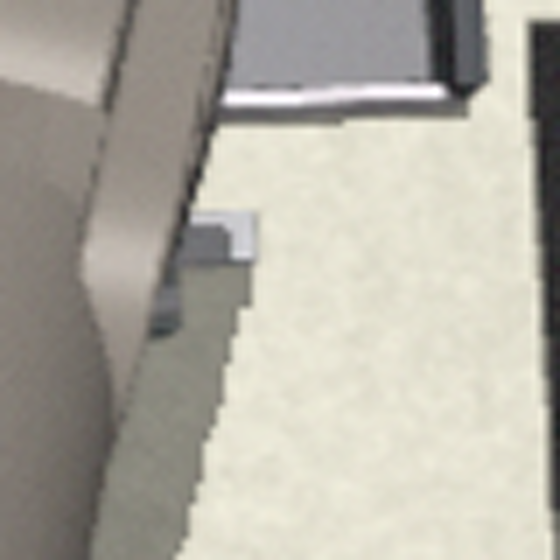

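```bash
python3 - <<'E'
from h import *
for z in(.0966,.1106): print(z,bp("top",[((257.5)/7-.5+260,(y+.5)/7-.5+160) for y in(210,263)],z).round(4).tolist())
# lugs in side: 
i=lambda p:(np.float64(p)+.5)/6.5-.5+[210,140]
print("lug near-top edges L outer,L inner,R inner,R outer",bp("side",[i(p) for p in((262,492),(298,490),(344,487),(383,487))],.086).round(4))
print("handle end top L,R",bp("side",[i(p) for p in((322,492),(371,487))],.1106).round(4))
print("handle end bottom",bp("side",[i(p) for p in((325,530),(371,520))],.0966).round(4))
E
```

```text
0.0966 [[0.5412, -0.14, 0.0966], [0.523, -0.1397, 0.0966]]
0.1106 [[0.5396, -0.1382, 0.1106], [0.5218, -0.1379, 0.1106]]
lug near-top edges L outer,L inner,R inner,R outer [[ 0.5089 -0.0928  0.086 ]
 [ 0.5223 -0.0931  0.086 ]
 [ 0.5395 -0.0931  0.086 ]
 [ 0.5538 -0.0949  0.086 ]]
handle end top L,R [[ 0.5236 -0.1354  0.1106]
 [ 0.5414 -0.1342  0.1106]]
handle end bottom [[ 0.5245 -0.1384  0.0966]
 [ 0.5419 -0.1339  0.0966]]
```

```bash
python3 - <<'E'
from h import *
im=cv2.imread("pics/raw_top0.png"); im=cv2.convertScaleAbs(im,alpha=1.4,beta=0)
crop(im,"c8.png",210,175,290,225,10)
E
```

```text
(no output)
```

View pics/c8.png

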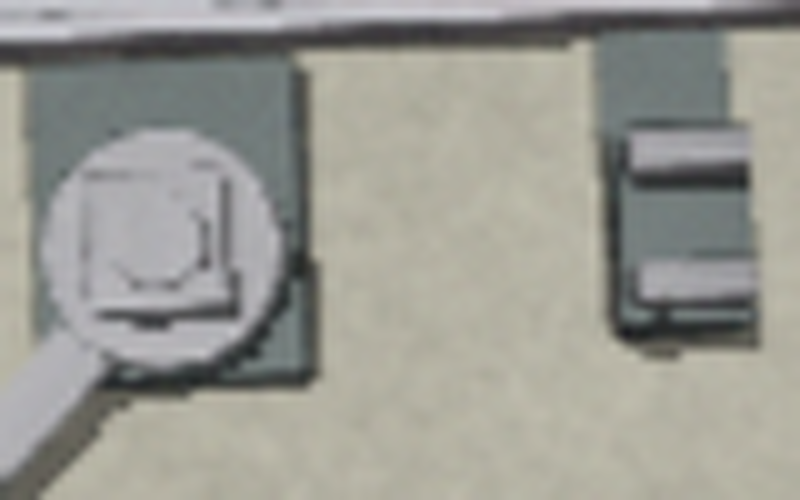

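```bash
python3 - <<'E'
from h import *
i=lambda p:(np.float64(p)+.5)/10-.5+[210,175]
print("collar",bp("top",[i((163,247))],.058).round(4))
print("lug",bp("top",[i((689,148)),i((698,279)),i((694,211))],.086).round(4))
print("sq bounds",bp("top",[i((88,242)),i((228,242)),i((160,172)),i((160,312))],.078).round(4))
print("lug inner",bp("top",[i((689,166)),i((698,257))],.086).round(4))
# same in side initial
E
python3 - <<'E'
import sys; sys.path.insert(0,'.')
import os; os.chdir('.')
from h import *
im=cv2.imread("pics/raw_side0.png"); im=cv2.convertScaleAbs(im,alpha=1.5,beta=0)
crop(im,"c9.png",225,180,305,260,7.5)
E
```

```text
collar [[0.5217 0.0304 0.058 ]]
lug [[ 0.543  -0.0982  0.086 ]
 [ 0.5113 -0.1001  0.086 ]
 [ 0.5277 -0.0993  0.086 ]]
sq bounds [[0.5212 0.0473 0.078 ]
 [0.5211 0.0133 0.078 ]
 [0.5382 0.0299 0.078 ]
 [0.5041 0.0298 0.078 ]]
lug inner [[ 0.5386 -0.0982  0.086 ]
 [ 0.5166 -0.1002  0.086 ]]
```

View pics/c9.png

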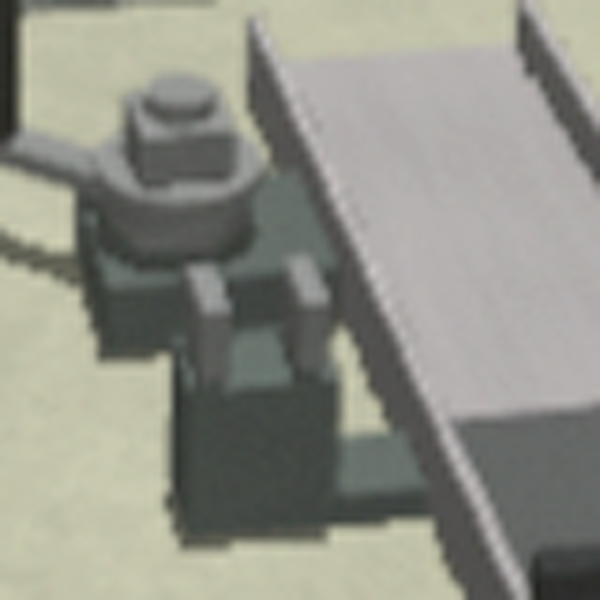

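```bash
python3 - <<'E'
from h import *
i=lambda p:(np.float64(p)+.5)/7.5-.5+[225,180]
print("lugs front top",bp("side",[i(p) for p in((198,313),(231,310),(297,306),(329,302))],.086).round(4))
print("sq near top edge",bp("side",[i(p) for p in((135,140),(236,135))],.078).round(4))
print(proj("side",[[.5276-.011,-.111,.086],[.5276+.011,-.11,.086]])*7.5-np.array([225,180])*7.5)
E
```

```text
lugs front top [[ 0.5074 -0.1199  0.086 ]
 [ 0.5179 -0.1195  0.086 ]
 [ 0.5388 -0.1198  0.086 ]
 [ 0.5492 -0.1187  0.086 ]]
sq near top edge [[0.5048 0.006  0.078 ]
 [0.5399 0.0052 0.078 ]]
[[219.41845609 292.79375273]
 [287.65624515 286.48613001]]
```

Emit:
play_rows([
  [[-0.002,0,0],0.002,255],
  [[-0.002,0,-0.005],0.002,255],
  [[-0.002,0,-0.01],0.002,255],
  [[-0.002,0,-0.014],0.002,255],
  [[-0.002,0,-0.016],0.002,255],
  [[-0.002,0,-0.016],0.002,255],
])

```text
clock: 7.17
eef_pos: [0.5228, -0.0397, 0.0924]
ee_rot: [0.691, 0.723, -0.001, -0.001]
ft_force: [-1.0, -0.3, -2.4]
finger_gap: 0.016
```

```bash
python3 snap.py 5; python3 - <<'E'
from h import *
im=cv2.imread("pics/raw_side5.png"); crop(cv2.convertScaleAbs(im,alpha=1.5,beta=10),"c10.png",210,140,300,260,6.5)
E
```

```text
7.1667 [ 0.5228 -0.0397  0.0924] yaw 2.64 gap 0.016 F [-1.  -0.3 -2.4]
```

View pics/c10.png

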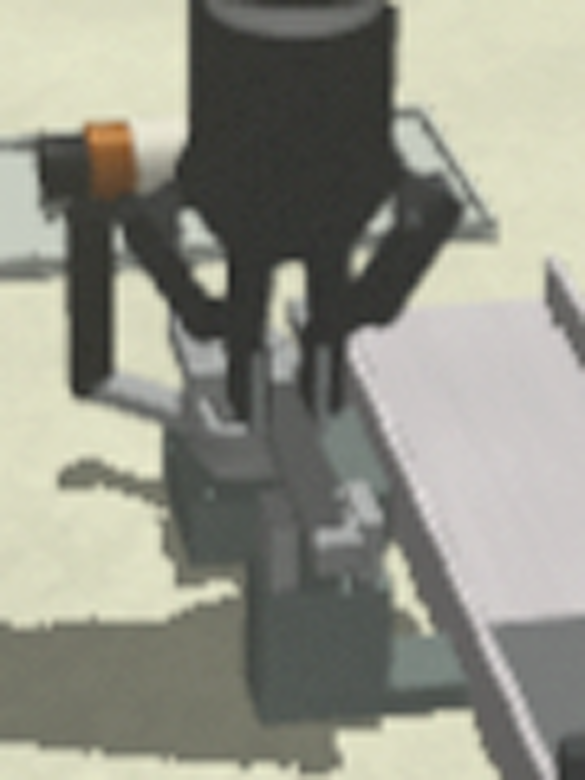

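Emit:
play_rows([
  [[0.001,0,0],0,255],
  [[0.001,0,0],0,255],
  [[0.001,0,0],0,255],
  [[0.001,0,0],0,255],
])

```text
clock: 7.6
eef_pos: [0.5246, -0.0398, 0.0935]
ee_rot: [0.691, 0.723, 0.0, 0.0]
ft_force: [-0.1, 0.1, -2.3]
finger_gap: 0.0159
```

Emit:
play_rows([
  [[0,0,-0.003],0,255],
  [[0,0,-0.006],0,255],
  [[0,0,-0.009],0,255],
  [[0,0,-0.012],0,255],
  [[0,0,-0.014],0,255],
  [[0,0,-0.016],0,255],
  [[0,0,-0.016],0,255],
])

```text
clock: 8.18
eef_pos: [0.5241, -0.0397, 0.0767]
ee_rot: [0.691, 0.723, -0.0, -0.0]
ft_force: [0.0, 0.7, -1.7]
finger_gap: 0.0158
```

```bash
python3 snap.py 6; python3 - <<'E'
from h import *
im=cv2.imread("pics/raw_side6.png"); crop(cv2.convertScaleAbs(im,alpha=1.5,beta=10),"c11.png",210,140,300,260,6.5)
E
```

```text
8.1833 [ 0.5241 -0.0397  0.0767] yaw 2.64 gap 0.0158 F [ 0.   0.7 -1.7]
```

View pics/c11.png

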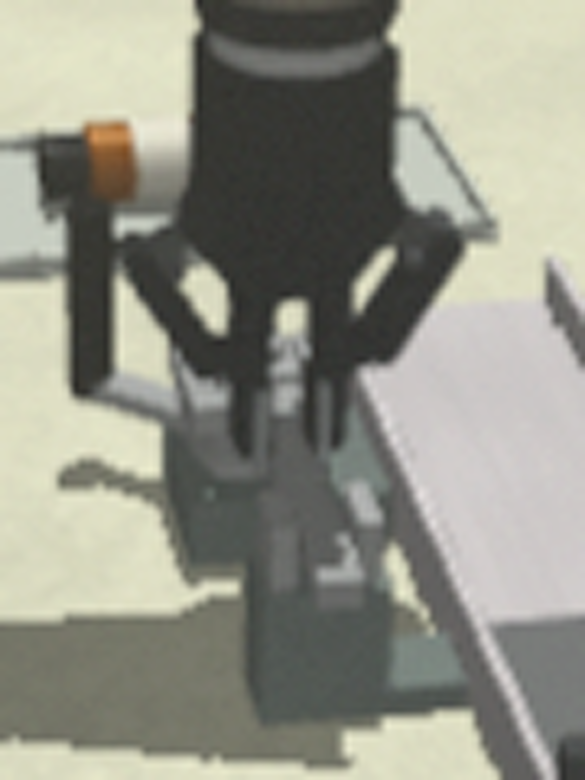

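Emit:
play_rows([
  [[0,0,-0.002],0,255],
  [[0,0,-0.004],0,255],
  [[0,0,-0.005],0,255],
  [[0,0,-0.006],0,255],
  [[0,0,-0.006],0,255],
])

```text
clock: 8.7
eef_pos: [0.5244, -0.0398, 0.0718]
ee_rot: [0.691, 0.723, 0.0, -0.0]
ft_force: [-1.5, -0.1, 2.2]
finger_gap: 0.016
```

Contact came at the expected height (about +4 N at TCP z .0718). I release and lift.

Emit:
play_rows([
  [[0,0,0],0,120],
  [[0,0,0],0,120],
  [[0,0,0],0,120],
  [[0,0,0.02],0,120],
  [[0,0,0.05],0,120],
  [[0,0,0.09],0,120],
  [[0,0,0.12],0,120],
  [[0,0,0.15],0,120],
])

```text
clock: 9.37
eef_pos: [0.5248, -0.04, 0.2234]
ee_rot: [0.691, 0.723, 0.001, 0.001]
ft_force: [1.0, 0.6, -0.7]
finger_gap: 0.0455
```

Emit:
play_rows([
  [[-0.03,0.04,0],0.1,160],
  [[-0.07,0.08,0],0.2,160],
  [[-0.1,0.12,0],0.3,160],
  [[-0.12,0.16,0],0.4,160],
  [[-0.12,0.18,0],0.5,160],
  [[-0.12,0.18,0],0.6,160],
  [[-0.12,0.18,0],0.7,160],
  [[-0.12,0.18,0],0.8,160],
  [[-0.12,0.18,0],0.8,160],
])

```text
clock: 10.12
eef_pos: [0.4045, 0.1406, 0.2215]
ee_rot: [0.353, 0.936, 0.0, 0.0]
ft_force: [-0.1, -0.1, 0.1]
finger_gap: 0.0319
```

```bash
python3 snap.py 7; python3 - <<'E'
from h import *
im=cv2.imread("pics/raw_side7.png"); crop(cv2.convertScaleAbs(im,alpha=1.5,beta=10),"c12.png",210,160,300,260,6)
im=cv2.imread("pics/raw_top7.png"); crop(cv2.convertScaleAbs(im,alpha=1.4),"c13.png",190,160,300,240,7)
E
```

```text
10.1167 [0.4045 0.1406 0.2215] yaw 48.62 gap 0.0319 F [-0.1 -0.1  0.1]
```

View pics/c12.png

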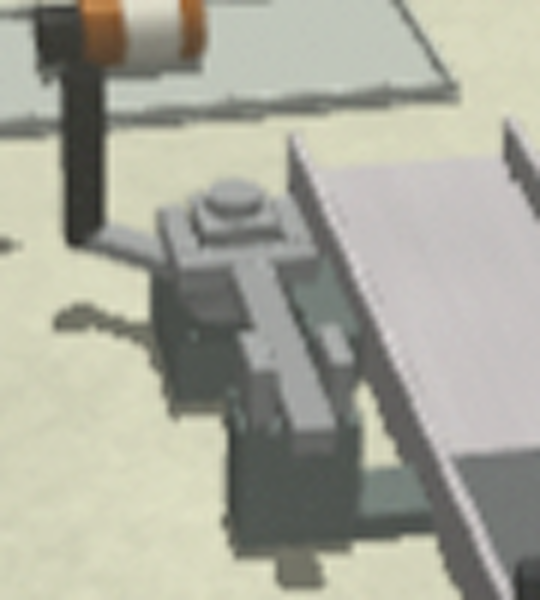

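View pics/c13.png

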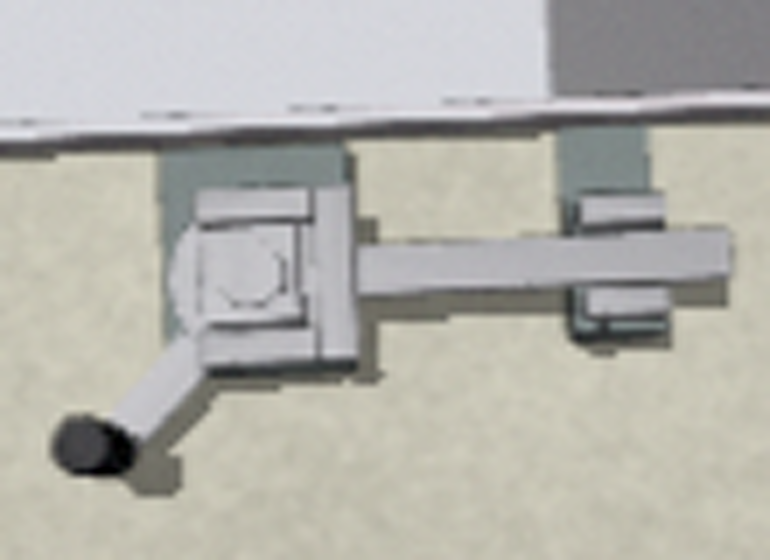

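The spanner is seated, with its jaws around the head and its handle between the lugs. Next is the nut post.

```bash
python3 - <<'E'
from h import *
i=lambda p:(np.float64(p)+.5)/7-.5+[190,160]
C=np.array([.5214,.030])
for p in((77,447),(80,449)):
  P=bp("top",[i(p)],.123)[0]; d=P[:2]-C; print(P,np.hypot(*d),np.degrees(np.arctan2(d[1],d[0])))
K,R,t=cam("side")
im=cv2.imread("pics/raw_side0.png"); crop(im,"c14.png",200,140,260,210,8)
for a in (138,141,144):
  P=C+.08*np.array([np.cos(np.radians(a)),np.sin(np.radians(a))]); print(a,P,proj("top",[[*P,.123]]),proj("side",[[*P,.123],[*P,.035]]))
E
```

```text
[0.46048927 0.08395987 0.123     ] 0.08137434802053461 138.46276937332405
[0.45983417 0.08297117 0.123     ] 0.08121758809289674 139.29133160117655
138 [0.46194841 0.08353045] [[200.76579416 222.78999109]] [[222.73389843 170.26767849]
 [223.15173082 199.11381602]]
141 [0.45922832 0.08034563] [[202.14356886 223.97703238]] [[221.83113346 170.84431572]
 [222.27927466 199.74068866]]
144 [0.45667864 0.07702282] [[203.58316671 225.09003383]] [[220.99324587 171.44327508]
 [221.46976391 200.39147434]]
```

View pics/c14.png

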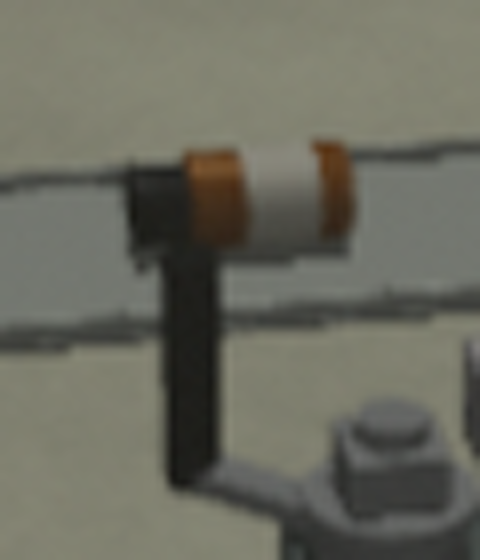

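Emit:
play_rows([
  [[0.02,-0.02,0],0,130],
  [[0.04,-0.04,0],0,130],
  [[0.057,-0.0575,0],0,130],
  [[0.057,-0.0575,-0.01],0,130],
  [[0.057,-0.0575,-0.04],0,130],
  [[0.057,-0.0575,-0.07],0,130],
  [[0.057,-0.0575,-0.08],0,130],
  [[0.057,-0.0575,-0.08],0,130],
])

```text
clock: 10.88
eef_pos: [0.4587, 0.0821, 0.1385]
ee_rot: [0.355, 0.935, -0.002, -0.003]
ft_force: [-0.4, 0.1, -0.3]
finger_gap: 0.042
```

```bash
python3 snap.py 8; python3 - <<'E'
from h import *
im=cv2.imread("pics/raw_side8.png"); crop(cv2.convertScaleAbs(im,alpha=1.5,beta=10),"c15.png",180,100,270,210,7)
E
```

```text
10.8833 [0.4587 0.0821 0.1385] yaw 48.37 gap 0.042 F [-0.4  0.1 -0.3]
```

View pics/c15.png

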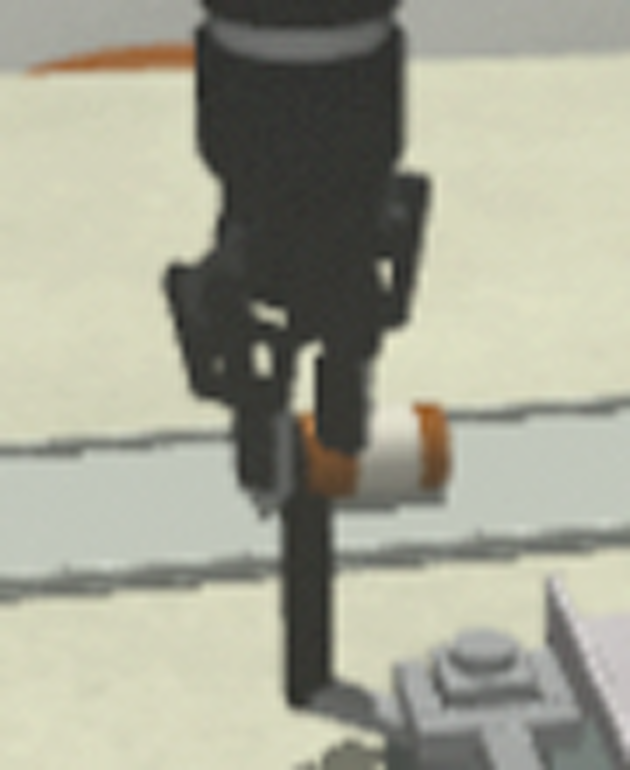

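Emit:
play_rows([
  [[0.002,0.001,-0.01],0,130],
  [[0.002,0.001,-0.02],0,130],
  [[0.002,0.001,-0.03],0,130],
  [[0.002,0.001,-0.03],0,130],
  [[0.002,0.001,-0.03],0,182],
  [[0.002,0.001,-0.03],0,182],
  [[0.002,0.001,-0.03],0,182],
], force=20)

```text
clock: 11.57
eef_pos: [0.4632, 0.0835, 0.1113]
ee_rot: [0.355, 0.935, -0.0, -0.0]
ft_force: [-1.1, -0.1, -1.3]
finger_gap: 0.0247
```

```bash
python3 snap.py 9; python3 - <<'E'
from h import *
im=cv2.imread("pics/raw_side9.png"); crop(cv2.convertScaleAbs(im,alpha=1.5,beta=10),"c16.png",180,100,270,210,7)
C=np.array([.5214,.030])
p=telemetry.read_state()["eef_pos"][:2]-C; print(np.hypot(*p),np.degrees(np.arctan2(p[1],p[0])))
E
```

```text
11.5667 [0.4632 0.0835 0.1113] yaw 48.47 gap 0.0247 F [-1.1 -0.1 -1.3]
0.07901526140730578 137.45282500436943
```

View pics/c16.png

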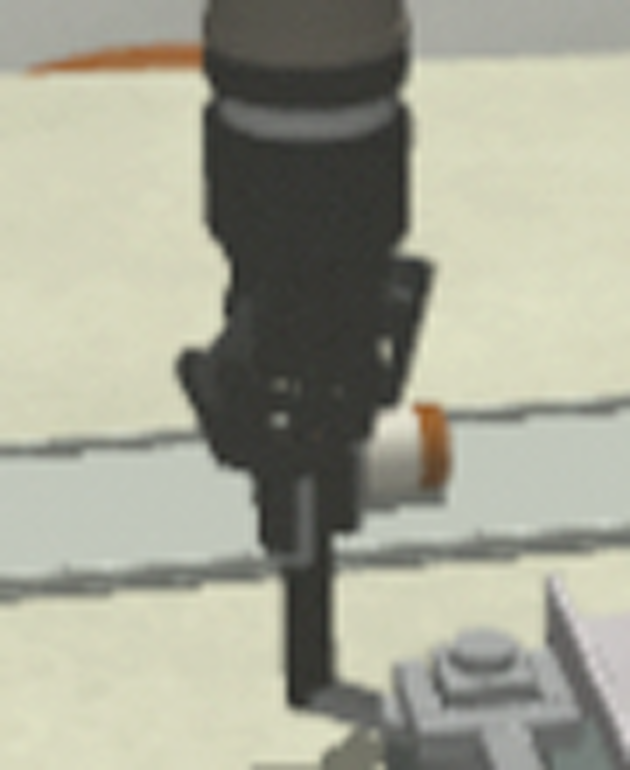

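The post is caged. I compute the arc shifts in 4-degree steps.

```bash
python3 - <<'E'
import numpy as np
C=np.array([.5214,.030]); p0=np.array([.4632,.0835])
for a in range(137,56,-4):
  P=C+.0797*np.array([np.cos(np.radians(a)),np.sin(np.radians(a))])-p0
  print(a,P.round(4),round(np.radians(a-137.5),3))
E
```

```text
137 [-0.0001  0.0009] -0.009
133 [0.0038 0.0048] -0.079
129 [0.008  0.0084] -0.148
125 [0.0125 0.0118] -0.218
121 [0.0172 0.0148] -0.288
117 [0.022  0.0175] -0.358
113 [0.0271 0.0199] -0.428
109 [0.0323 0.0219] -0.497
105 [0.0376 0.0235] -0.567
101 [0.043  0.0247] -0.637
97 [0.0485 0.0256] -0.707
93 [0.054  0.0261] -0.777
89 [0.0596 0.0262] -0.846
85 [0.0651 0.0259] -0.916
81 [0.0707 0.0252] -0.986
77 [0.0761 0.0242] -1.056
73 [0.0815 0.0227] -1.126
69 [0.0868 0.0209] -1.196
65 [0.0919 0.0187] -1.265
61 [0.0968 0.0162] -1.335
57 [0.1016 0.0133] -1.405
```

Emit:
play_rows([
  [[0.0038,0.0048,0],-0.079,182],
  [[0.008,0.0084,0],-0.148,182],
  [[0.0125,0.0118,0],-0.218,182],
  [[0.0172,0.0148,0],-0.288,182],
  [[0.022,0.0175,0],-0.358,182],
  [[0.0271,0.0199,0],-0.428,182],
  [[0.0323,0.0219,0],-0.497,182],
  [[0.0376,0.0235,0],-0.567,182],
  [[0.043,0.0247,0],-0.637,182],
  [[0.043,0.0247,0],-0.637,182],
])

```text
clock: 12.5
eef_pos: [0.5069, 0.1078, 0.1114]
ee_rot: [0.63, 0.777, -0.0, 0.0]
ft_force: [-1.0, -1.3, -0.9]
finger_gap: 0.0244
```

```bash
python3 snap.py 10; python3 - <<'E'
from h import *
im=cv2.imread("pics/raw_side10.png"); crop(cv2.convertScaleAbs(im,alpha=1.5,beta=10),"c17.png",190,120,300,240,6)
C=np.array([.5214,.030])
p=telemetry.read_state()["eef_pos"][:2]-C; print(np.hypot(*p),np.degrees(np.arctan2(p[1],p[0])))
E
```

```text
12.5 [0.5069 0.1078 0.1114] yaw 11.89 gap 0.0244 F [-1.  -1.3 -0.9]
0.0798300801650411 100.58139314533538
```

View pics/c17.png

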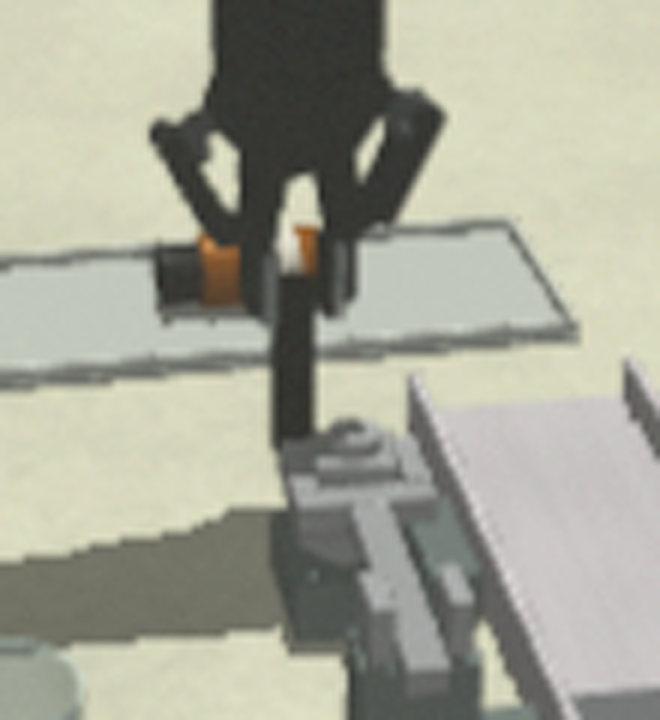

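Emit:
play_rows([
  [[0.0055,0.0009,0],-0.07,182],
  [[0.011,0.0014,0],-0.14,182],
  [[0.0166,0.0015,0],-0.209,182],
  [[0.0221,0.0012,0],-0.279,182],
  [[0.0277,0.0005,0],-0.349,182],
  [[0.0331,-0.0005,0],-0.419,182],
  [[0.0385,-0.002,0],-0.489,182],
  [[0.0438,-0.0038,0],-0.559,182],
  [[0.0438,-0.0038,0],-0.559,182],
])

```text
clock: 13.35
eef_pos: [0.5501, 0.1048, 0.1112]
ee_rot: [0.819, 0.573, -0.0, -0.0]
ft_force: [-0.7, -1.1, -0.2]
finger_gap: 0.0244
```

Emit:
play_rows([
  [[0.0026,-0.001,0],-0.035,182],
  [[0.0051,-0.0022,0],-0.069,182],
  [[0.0051,-0.0022,0],-0.069,182],
])

```text
clock: 13.6
eef_pos: [0.5546, 0.103, 0.1112]
ee_rot: [0.838, 0.546, -0.0, -0.001]
ft_force: [-2.0, -0.2, 1.2]
finger_gap: 0.0241
```

```bash
python3 snap.py 11; python3 - <<'E'
from h import *
im=cv2.imread("pics/raw_side11.png"); crop(cv2.convertScaleAbs(im,alpha=1.5,beta=10),"c18.png",190,120,300,240,6)
C=np.array([.5214,.030])
p=telemetry.read_state()["eef_pos"][:2]-C; print(np.hypot(*p),np.degrees(np.arctan2(p[1],p[0])))
E
```

```text
13.6 [0.5546 0.103  0.1112] yaw -23.87 gap 0.0241 F [-2.  -0.2  1.2]
0.08023395112836225 65.51788148568912
```

View pics/c18.png

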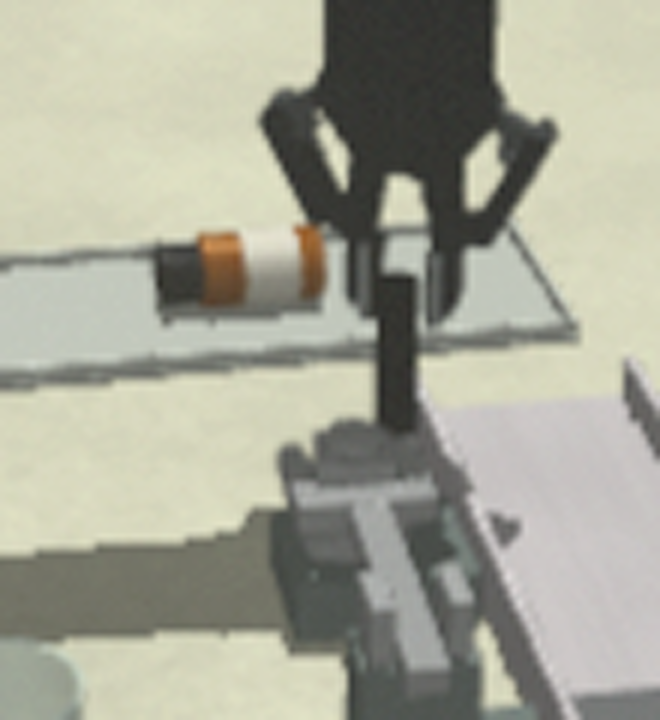

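Emit:
play_rows([
  [[0.0025,-0.0012,0],-0.035,182],
  [[0.0049,-0.0026,0],-0.07,182],
  [[0.0049,-0.0026,0],-0.07,182],
])

```text
clock: 13.95
eef_pos: [0.5599, 0.1004, 0.1112]
ee_rot: [0.857, 0.516, 0.0, -0.0]
ft_force: [-2.3, 0.5, -1.1]
finger_gap: 0.0242
```

Emit:
play_rows([
  [[0.0024,-0.0014,0],-0.035,182],
  [[0.0024,-0.0014,0],-0.035,182],
  [[0.0024,-0.0014,0],-0.035,182],
])

```text
clock: 14.2
eef_pos: [0.5625, 0.099, 0.1112]
ee_rot: [0.865, 0.501, 0.0, -0.0]
ft_force: [-2.3, 1.3, -0.6]
finger_gap: 0.0246
```

```bash
python3 snap.py 12; python3 - <<'E'
from h import *
im=cv2.imread("pics/raw_side12.png"); crop(cv2.convertScaleAbs(im,alpha=1.5,beta=10),"c19.png",190,120,300,240,6)
C=np.array([.5214,.030])
p=telemetry.read_state()["eef_pos"][:2]-C; print(np.hypot(*p),np.degrees(np.arctan2(p[1],p[0])))
E
```

```text
14.2 [0.5625 0.099  0.1112] yaw -29.87 gap 0.0246 F [-2.3  1.3 -0.6]
0.08027219125548733 59.2462441948588
```

View pics/c19.png

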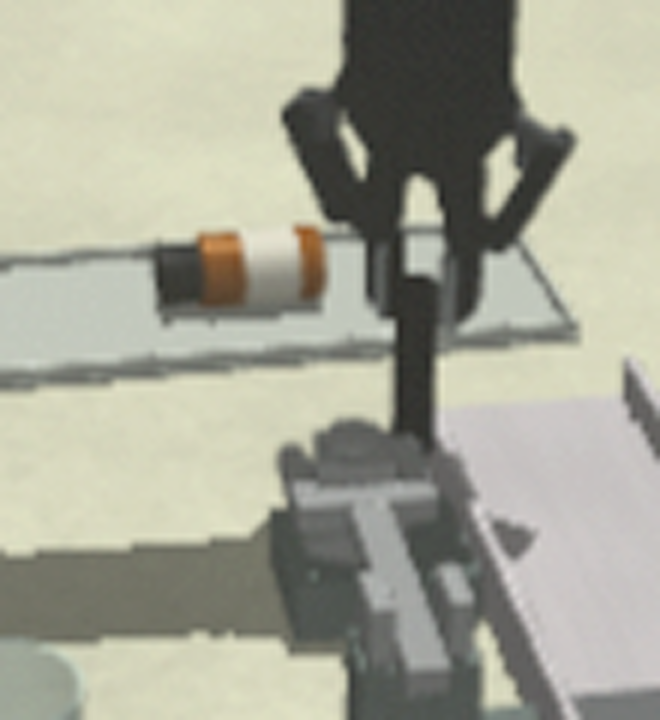

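Emit:
play_rows([
  [[0.0012,-0.0007,0],-0.018,182],
  [[0.0023,-0.0014,0],-0.035,182],
  [[0.0023,-0.0014,0],-0.035,182],
])

```text
clock: 14.55
eef_pos: [0.5651, 0.0973, 0.1113]
ee_rot: [0.875, 0.484, 0.0, -0.0]
ft_force: [-1.9, 1.6, 0.3]
finger_gap: 0.0245
```

Emit:
play_rows([
  [[0.0012,-0.0008,0],-0.018,182],
  [[0.0012,-0.0008,0],-0.018,182],
  [[0.0012,-0.0008,0],-0.018,182],
])

```text
clock: 14.8
eef_pos: [0.5665, 0.0965, 0.1113]
ee_rot: [0.879, 0.477, 0.0, 0.0]
ft_force: [-2.1, 2.3, 0.9]
finger_gap: 0.0242
```

```bash
python3 snap.py 13; python3 - <<'E'
from h import *
im=cv2.imread("pics/raw_side13.png"); crop(cv2.convertScaleAbs(im,alpha=1.5,beta=10),"c20.png",230,170,300,240,8)
im=cv2.imread("pics/raw_side7.png"); crop(cv2.convertScaleAbs(im,alpha=1.5,beta=10),"c20b.png",230,170,300,240,8)
a=cv2.imread("pics/c20.png");b=cv2.imread("pics/c20b.png"); cv2.imwrite("pics/c20ab.png",cv2.resize(np.hstack([b,a]),(800,400)))
C=np.array([.5214,.030])
for ang in range(52,74,3):
  P=C+.08*np.array([np.cos(np.radians(ang)),np.sin(np.radians(ang))]); print(ang,proj("side",[[*P,.08]]).round(1),proj("side",[[*P,.123]]).round(1))
crop(cv2.convertScaleAbs(cv2.imread("pics/raw_side13.png"),alpha=1.5,beta=10),"c21.png",240,140,290,210,9)
E
```

```text
14.8 [0.5665 0.0965 0.1113] yaw -33.05 gap 0.0242 F [-2.1  2.3  0.9]
52 [[262.  180.8]] [[262.4 166.7]]
55 [[260.6 180.4]] [[261.  166.3]]
58 [[259.2 180.1]] [[259.6 166. ]]
61 [[257.8 179.8]] [[258.2 165.8]]
64 [[256.4 179.6]] [[256.7 165.5]]
67 [[254.9 179.4]] [[255.2 165.3]]
70 [[253.4 179.2]] [[253.7 165.1]]
73 [[252.  179.1]] [[252.2 165. ]]
```

View pics/c20ab.png

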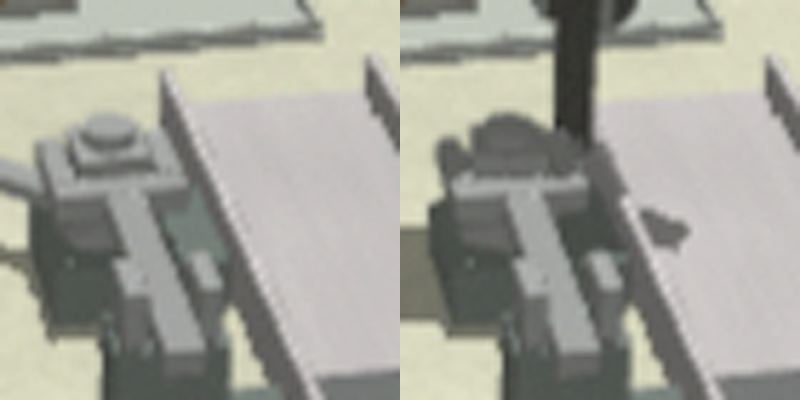

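View pics/c21.png

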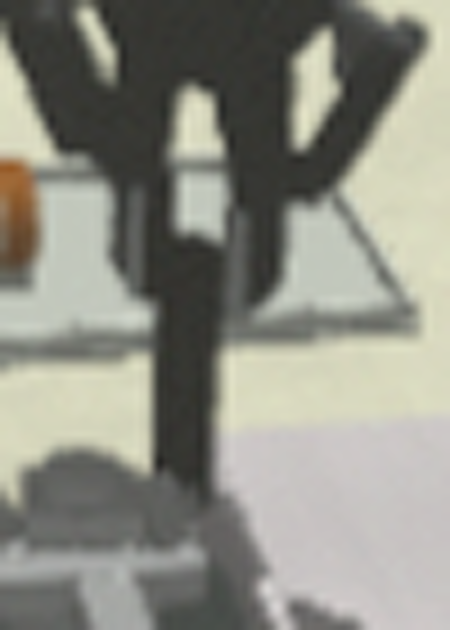

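Emit:
play_rows([
  [[0.0012,-0.0008,0],-0.018,182],
  [[0.0012,-0.0008,0],-0.018,182],
  [[0.0012,-0.0008,0],-0.018,182],
])

```text
clock: 15.15
eef_pos: [0.567, 0.096, 0.1112]
ee_rot: [0.883, 0.469, -0.0, -0.001]
ft_force: [-3.1, 4.0, 0.3]
finger_gap: 0.0245
```

```bash
python3 snap.py 14; python3 - <<'E'
from h import *
C=np.array([.5214,.030]); s=telemetry.read_state()
p=s["eef_pos"][:2]-C; print(np.hypot(*p),np.degrees(np.arctan2(p[1],p[0])),s["torque"],s["ft_force"])
E
```

```text
15.15 [0.567  0.096  0.1112] yaw -34.07 gap 0.0245 F [-3.1  4.   0.3]
0.08017407865479292 55.34250481736998 [ 0.67560512  0.73892702 -0.02909076] [-3.55173832  3.29708802  0.63143292]
```

Emit:
play_rows([
  [[0.0012,-0.0008,0],-0.018,182],
  [[0.0012,-0.0008,0],-0.018,182],
  [[0.0012,-0.0008,0],-0.018,182],
])

```text
clock: 15.5
eef_pos: [0.5674, 0.0955, 0.1112]
ee_rot: [0.887, 0.461, -0.001, -0.001]
ft_force: [-5.1, 3.4, 2.1]
finger_gap: 0.0244
```

The force has climbed from about 2.5 N steady to over 6 N while travel stalled, so the nut is tight. I open, lift and inspect.

Emit:
play_rows([
  [[-0.0024,0.0016,0],0.03,130],
  [[-0.0024,0.0016,0],0.03,130],
  [[-0.0024,0.0016,0],0.03,130],
  [[-0.0024,0.0016,0.03],0.03,130],
  [[-0.0024,0.0016,0.07],0.03,130],
  [[-0.0024,0.0016,0.1],0.03,130],
  [[-0.03,0.04,0.1],0.1,130],
  [[-0.06,0.08,0.1],0.2,130],
  [[-0.1,0.11,0.1],0.3,130],
  [[-0.1,0.11,0.1],0.4,130],
])

```text
clock: 16.33
eef_pos: [0.466, 0.2088, 0.2115]
ee_rot: [0.775, 0.632, 0.001, -0.001]
ft_force: [-0.6, 0.5, -0.0]
finger_gap: 0.0419
```

```bash
python3 snap.py 15; python3 - <<'E'
from h import *
im=cv2.imread("pics/raw_top15.png"); crop(cv2.convertScaleAbs(im,alpha=1.4),"c22.png",190,150,300,230,7)
E
```

```text
16.3333 [0.466  0.2088 0.2115] yaw -11.63 gap 0.0419 F [-0.6  0.5 -0. ]
```

View pics/c22.png

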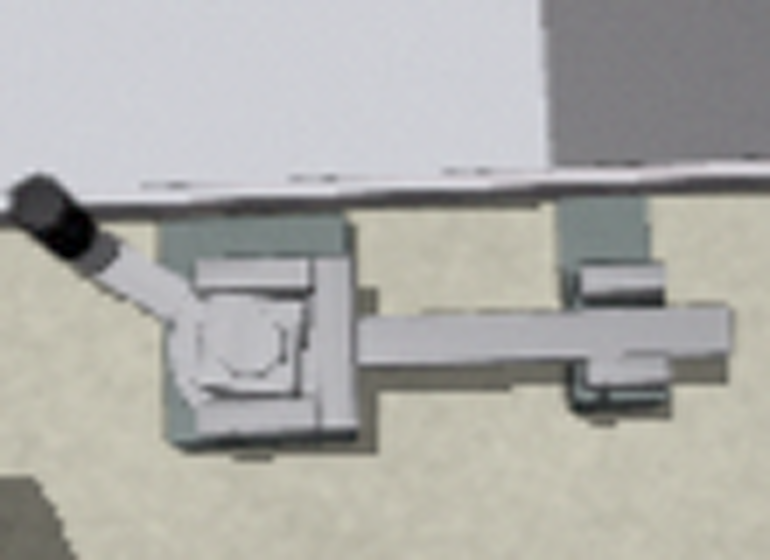

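```bash
python3 - <<'E'
from h import *
i=lambda p:(np.float64(p)+.5)/7-.5+[190,150]
C=np.array([.5214,.030])
for p in((40,204),(44,206)):
  P=bp("top",[i(p)],.123)[0]; d=P[:2]-C; print(P,np.hypot(*d),np.degrees(np.arctan2(d[1],d[0])))
E
```

```text
[0.56391898 0.09733099 0.123     ] 0.07963244248124456 57.72792206200373
[0.56324853 0.09599891 0.123     ] 0.07814829103587607 57.622067035687344
```

```bash
python3 - <<'E'
from h import *
i=lambda p:(np.float64(p)+.5)/7-.5+[190,150]
print(bp("top",[i((362,342)),i((476,338)),i((728,332)),i((732,332)),i((320,345))],.072).round(4))
E
```

```text
[[ 0.5224 -0.0082  0.072 ]
 [ 0.5237 -0.0481  0.072 ]
 [ 0.5257 -0.1362  0.072 ]
 [ 0.5257 -0.1376  0.072 ]
 [ 0.5214  0.0064  0.072 ]]
```

Post at 57.7° gives nut + screw = 1.656 rad. That is nut 1.5 (at its stop) and screw about 0.156, right at the stated play. Now I fetch the spanner.

Emit:
play_rows([
  [[0.0576,-0.248,0],0.231,115],
  [[0.0576,-0.248,0],0.231,115],
  [[0.0576,-0.248,0],0.231,115],
  [[0.0576,-0.248,0],0.231,115],
  [[0.0576,-0.248,0],0.231,115],
  [[0.0576,-0.248,0],0.231,115],
  [[0.0576,-0.248,0],0.231,115],
  [[0.0576,-0.248,-0.04],0.231,115],
  [[0.0576,-0.248,-0.08],0.231,115],
  [[0.0576,-0.248,-0.08],0.231,115],
])

```text
clock: 17.27
eef_pos: [0.5208, -0.045, 0.1248]
ee_rot: [0.702, 0.712, -0.005, -0.004]
ft_force: [-2.6, 0.7, -0.4]
finger_gap: 0.0472
```

Emit:
play_rows([
  [[0,0,0],0,115],
  [[0,0,0],0,115],
  [[0,0,0],0,115],
])

```text
clock: 17.52
eef_pos: [0.5286, -0.0442, 0.134]
ee_rot: [0.701, 0.713, 0.002, 0.002]
ft_force: [-0.6, -0.1, -0.5]
finger_gap: 0.0468
```

Emit:
play_rows([
  [[0,0,0],0,115],
  [[0,0,0],0,115],
  [[0,0,0],0,115],
  [[0,0,0],0,115],
])

```text
clock: 17.85
eef_pos: [0.5266, -0.0433, 0.132]
ee_rot: [0.701, 0.714, 0.001, 0.0]
ft_force: [0.3, 0.4, -0.4]
finger_gap: 0.0473
```

Emit:
play_rows([
  [[-0.003,0.0043,0],0.01,115],
  [[-0.003,0.0043,-0.015],0.01,115],
  [[-0.003,0.0043,-0.03],0.01,115],
  [[-0.003,0.0043,-0.045],0.01,115],
  [[-0.003,0.0043,-0.055],0.01,115],
  [[-0.003,0.0043,-0.058],0.01,115],
  [[-0.003,0.0043,-0.058],0.01,115],
  [[-0.003,0.0043,-0.058],0.01,115],
  [[-0.003,0.0043,-0.058],0.01,115],
])

```text
clock: 18.6
eef_pos: [0.524, -0.0392, 0.0742]
ee_rot: [0.697, 0.717, 0.001, 0.001]
ft_force: [-0.8, -0.3, 0.6]
finger_gap: 0.047
```

Emit:
play_rows([
  [[-0.0003,0,-0.0015],0,255],
  [[-0.0003,0,-0.0015],0,255],
  [[-0.0003,0,-0.0015],0,255],
  [[-0.0003,0,-0.0015],0,255],
  [[-0.0003,0,-0.0015],0,255],
  [[-0.0003,0,-0.0015],0,255],
], force=60)

```text
clock: 19.1
eef_pos: [0.5234, -0.0391, 0.0725]
ee_rot: [0.697, 0.717, 0.001, 0.0]
ft_force: [-1.2, 0.4, 4.8]
finger_gap: 0.0161
```

Emit:
play_rows([
  [[0,0,0.006],0,255],
  [[0,0,0.012],0,255],
  [[0,0,0.02],0,255],
  [[0,0,0.03],0,255],
  [[0,0,0.045],0,255],
  [[0,0,0.06],0,255],
  [[0,0,0.08],0,255],
  [[0,0,0.09],0,255],
  [[0,0,0.09],0,255],
])

```text
clock: 19.85
eef_pos: [0.5239, -0.0398, 0.1646]
ee_rot: [0.697, 0.717, 0.001, 0.001]
ft_force: [-0.1, -0.5, -1.8]
finger_gap: 0.016
```

```bash
python3 snap.py 16; python3 - <<'E'
from h import *
im=cv2.imread("pics/raw_side16.png"); crop(cv2.convertScaleAbs(im,alpha=1.5,beta=10),"c23.png",200,130,310,240,6)
E
```

```text
19.85 [ 0.5239 -0.0398  0.1646] yaw 1.58 gap 0.016 F [-0.1 -0.5 -1.8]
```

View pics/c23.png

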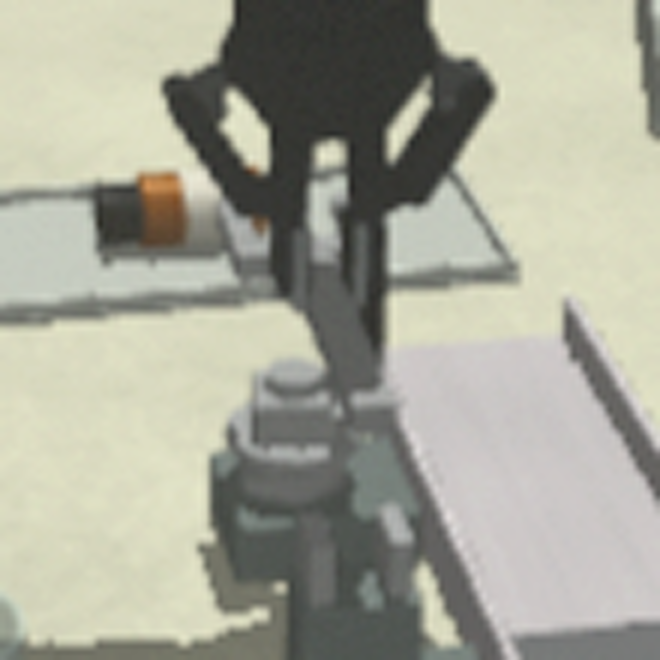

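View pics/top16.png

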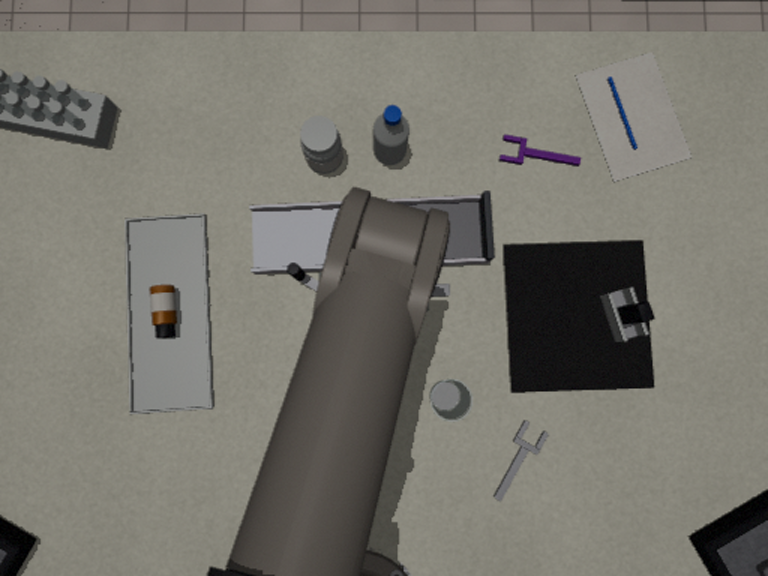

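The spanner is clear and the paddle is unmoved. I carry the spanner back to the mat.

Emit:
play_rows([
  [[-0.004,-0.02,0],-0.08,255],
  [[-0.008,-0.05,0],-0.18,255],
  [[-0.012,-0.08,0],-0.28,255],
  [[-0.016,-0.11,0],-0.38,255],
  [[-0.02,-0.14,0],-0.48,255],
  [[-0.024,-0.17,0],-0.58,255],
  [[-0.028,-0.2,0],-0.68,255],
  [[-0.032,-0.23,0],-0.78,255],
  [[-0.036,-0.26,0],-0.88,255],
  [[-0.04,-0.285,0],-0.97,255],
])

```text
clock: 20.78
eef_pos: [0.481, -0.3256, 0.1601]
ee_rot: [0.952, 0.306, -0.002, -0.001]
ft_force: [0.3, -0.2, -3.3]
finger_gap: 0.0158
```

Emit:
play_rows([
  [[0,0,0],-0.1,255],
  [[0,0,0],-0.2,255],
  [[0,0,0],-0.3,255],
  [[0,0,0],-0.4,255],
  [[0,0,0],-0.5,255],
  [[0,0,0],-0.6,255],
  [[0,0,-0.03],-0.68,255],
  [[0,0,-0.06],-0.69,255],
  [[0,0,-0.09],-0.69,255],
  [[0,0,-0.11],-0.69,255],
])

```text
clock: 21.62
eef_pos: [0.4805, -0.3214, 0.0472]
ee_rot: [1.0, -0.031, -0.003, -0.002]
ft_force: [-0.5, 0.8, -2.5]
finger_gap: 0.016
```

Emit:
play_rows([
  [[0,0,0],0,255],
  [[0,0,0],0,255],
  [[0,0,0],0,255],
  [[0,0,0],0,255],
])

```text
clock: 21.95
eef_pos: [0.4837, -0.3253, 0.0535]
ee_rot: [1.0, -0.031, 0.001, 0.001]
ft_force: [0.8, 0.2, -1.7]
finger_gap: 0.0159
```

```bash
python3 snap.py 17
```

```text
21.95 [ 0.4837 -0.3253  0.0535] yaw -93.51 gap 0.0159 F [ 0.8  0.2 -1.7]
```

View pics/side17.png

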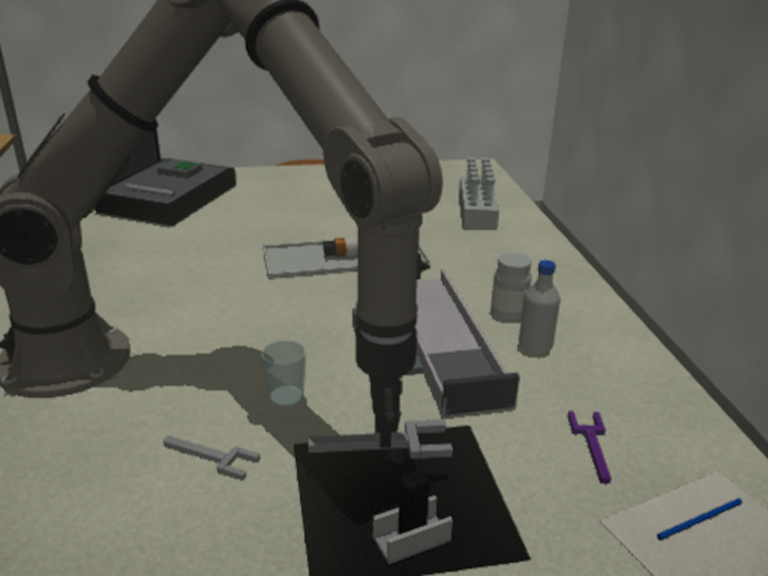

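Emit:
play_rows([
  [[0,0,-0.01],0,255],
  [[0,0,-0.02],0,255],
  [[0,0,-0.028],0,255],
  [[0,0,-0.033],0,255],
  [[0,0,-0.036],0,255],
  [[0,0,-0.036],0,255],
  [[0,0,-0.036],0,255],
])

```text
clock: 22.63
eef_pos: [0.4821, -0.323, 0.0175]
ee_rot: [1.0, -0.031, -0.0, -0.002]
ft_force: [-4.4, 6.6, 13.7]
finger_gap: 0.0157
```

Emit:
play_rows([
  [[0,0,0],0,140],
  [[0,0,0],0,140],
  [[0,0,0],0,140],
  [[0,0,0.01],0,140],
  [[0,0,0.04],0,140],
  [[0,0,0.08],0,140],
  [[0,0,0.12],0,140],
  [[0,0,0.16],0,140],
  [[0,0.04,0.19],0,140],
  [[0,0.08,0.2],0,140],
])

```text
clock: 23.47
eef_pos: [0.4825, -0.2567, 0.2189]
ee_rot: [0.999, -0.035, 0.003, 0.004]
ft_force: [1.3, 0.8, 0.9]
finger_gap: 0.0386
```

Emit:
play_rows([
  [[-0.03,0.04,0],0.12,60],
  [[-0.06,0.08,0],0.24,60],
  [[-0.06,0.12,0],0.36,60],
  [[-0.06,0.16,0],0.48,60],
  [[-0.06,0.2,0],0.6,60],
  [[-0.06,0.24,0],0.72,60],
  [[-0.06,0.28,0],0.84,60],
  [[-0.06,0.32,0],0.96,60],
  [[-0.06,0.36,0],1.08,60],
  [[-0.06,0.38,0],1.2,60],
])

```text
clock: 24.3
eef_pos: [0.4221, 0.1347, 0.214]
ee_rot: [0.839, 0.544, 0.001, -0.001]
ft_force: [0.4, 0.1, -0.3]
finger_gap: 0.0652
```

```bash
python3 snap.py 18;python3 - <<'E'
from h import *
im=cv2.convertScaleAbs(cv2.imread("pics/raw_top18.png"),alpha=1.4,beta=15); crop(im,"c24.png",190,150,300,230,7); crop(im,"c25.png",325,150,445,270,5)
E
```

```text
24.3 [0.4221 0.1347 0.214 ] yaw -24.04 gap 0.0652 F [ 0.4  0.1 -0.3]
```

View pics/c24.png

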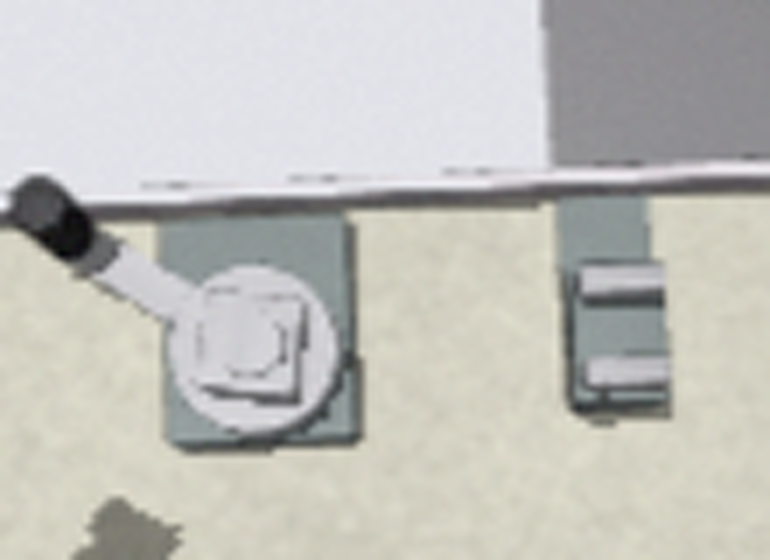

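View pics/c25.png

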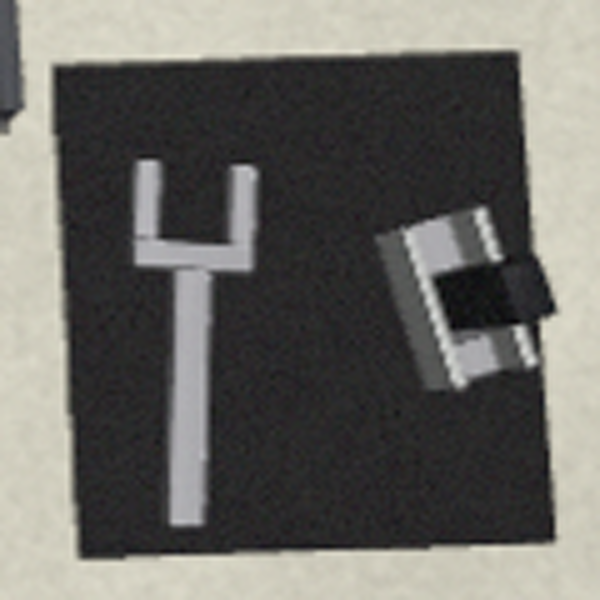

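View pics/side18.png

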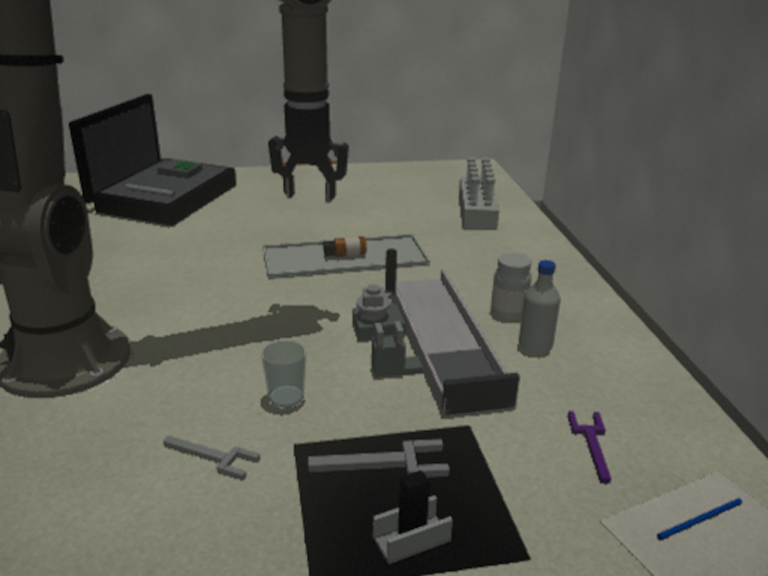

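The spanner is flat on the mat, and the nut post and head are where I left them. Now for the bottle: its centre is about (.504,.333), with the cap towards the robot and the axis heading 187°.

Emit:
play_rows([
  [[0.0885,0.198,0],-1.03,30],
  [[0.0885,0.198,0],-1.03,30],
  [[0.0885,0.198,0],-1.03,30],
  [[0.0885,0.198,0],-1.03,30],
  [[0.0885,0.198,0],-1.03,30],
  [[0.0885,0.198,0],-1.03,30],
  [[0.0885,0.198,0],-1.03,30],
  [[0.0885,0.198,-0.04],-1.03,30],
  [[0.0885,0.198,-0.08],-1.03,30],
  [[0.0885,0.198,-0.1],-1.03,30],
])

```text
clock: 25.23
eef_pos: [0.5099, 0.3246, 0.11]
ee_rot: [0.999, 0.052, -0.002, 0.002]
ft_force: [-1.0, 0.0, -0.4]
finger_gap: 0.0753
```

Emit:
play_rows([
  [[0,0,0],0,30],
  [[0,0,0],0,30],
  [[0,0,0],0,30],
  [[0,0,0],0,30],
])

```text
clock: 25.57
eef_pos: [0.5135, 0.3268, 0.1164]
ee_rot: [0.999, 0.054, 0.002, -0.001]
ft_force: [-0.2, -0.2, 0.3]
finger_gap: 0.0751
```

```bash
python3 snap.py 19
```

```text
25.5667 [0.5135 0.3268 0.1164] yaw -83.82 gap 0.0751 F [-0.2 -0.2  0.3]
```

View pics/top19.png

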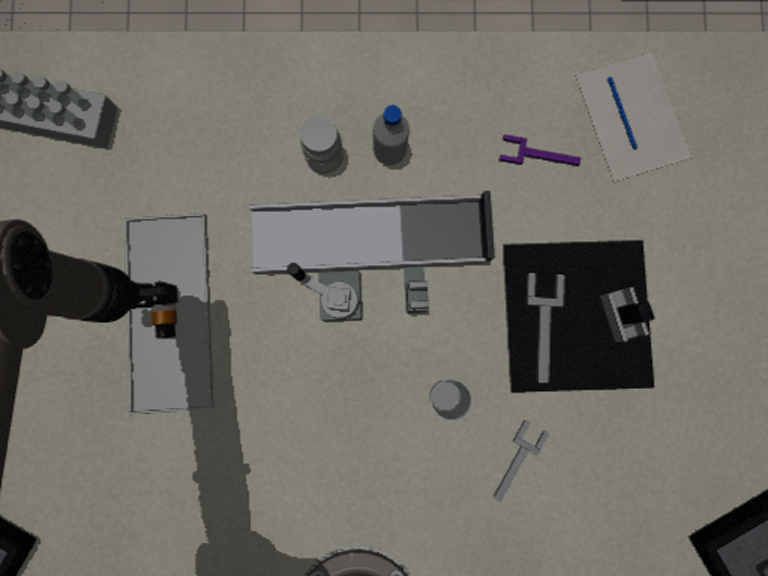

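View pics/side19.png

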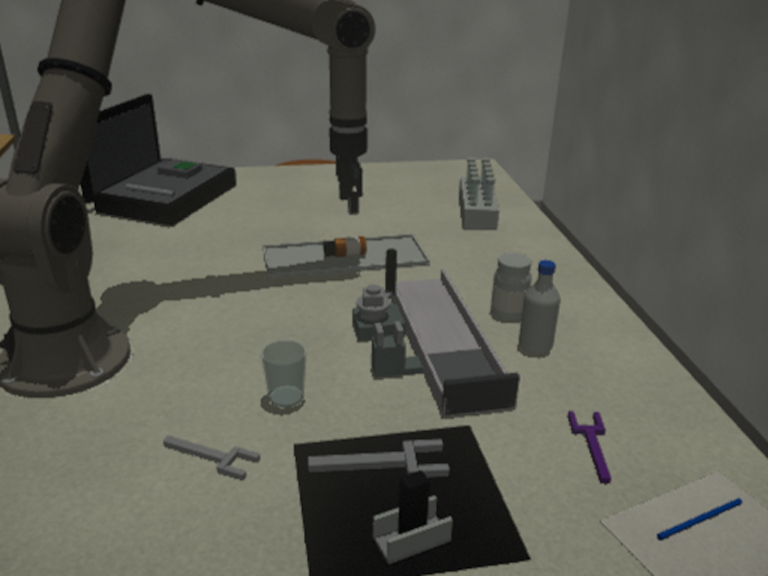

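Emit:
play_rows([
  [[-0.004,0.0067,0],0.01,30],
  [[-0.004,0.0067,-0.02],0.01,30],
  [[-0.004,0.0067,-0.04],0.01,30],
  [[-0.004,0.0067,-0.06],0.01,30],
  [[-0.004,0.0067,-0.08],0.01,30],
  [[-0.004,0.0067,-0.09],0.01,30],
  [[-0.004,0.0067,-0.096],0.01,30],
  [[-0.004,0.0067,-0.096],0.01,30],
  [[-0.004,0.0067,-0.096],0.01,30],
])

```text
clock: 26.42
eef_pos: [0.5079, 0.334, 0.0184]
ee_rot: [0.998, 0.06, 0.001, -0.0]
ft_force: [0.5, -0.2, 0.3]
finger_gap: 0.0757
```

Emit:
play_rows([
  [[0,0,0],0,80],
  [[0,0,0],0,110],
  [[0,0,0],0,130],
  [[0,0,0],0,160],
  [[0,0,0],0,200],
  [[0,0,0],0,255],
  [[0,0,0],0,255],
], force=25)

```text
clock: 27.0
eef_pos: [0.5081, 0.3337, 0.0186]
ee_rot: [0.998, 0.059, 0.001, -0.0]
ft_force: [-0.5, 0.0, 6.2]
finger_gap: 0.0389
```

Emit:
play_rows([
  [[0,0,0.01],0,255],
  [[0,0,0.03],0,255],
  [[0,0,0.06],0,255],
  [[0,0,0.09],0,255],
  [[0,0,0.12],0,255],
  [[0,0,0.15],0,255],
  [[0,0,0.16],0,255],
  [[0,0,0.16],0,255],
], force=40)

```text
clock: 27.67
eef_pos: [0.5091, 0.334, 0.1806]
ee_rot: [0.998, 0.059, 0.003, -0.001]
ft_force: [-0.4, -1.1, -1.0]
finger_gap: 0.0386
```

Emit:
play_rows([
  [[0.013,-0.03,0],-0.01,255],
  [[0.026,-0.06,0],-0.02,255],
  [[0.039,-0.09,0],-0.03,255],
  [[0.052,-0.12,0],-0.04,255],
  [[0.065,-0.15,0],-0.05,255],
  [[0.078,-0.18,0],-0.06,255],
  [[0.091,-0.21,0],-0.07,255],
  [[0.104,-0.24,0],-0.073,255],
  [[0.117,-0.27,0],-0.073,255],
  [[0.13,-0.299,0],-0.073,255],
])

```text
clock: 28.5
eef_pos: [0.6363, 0.0335, 0.1746]
ee_rot: [1.0, 0.023, -0.002, -0.0]
ft_force: [-0.7, 0.7, -1.1]
finger_gap: 0.0386
```

Emit:
play_rows([
  [[0,0,-0.02],0,255],
  [[0,0,-0.04],0,255],
  [[0,0,-0.06],0,255],
  [[0,0,-0.07],0,255],
  [[0,0,-0.07],0,255],
  [[0,0,-0.07],0,255],
  [[0,0,-0.07],0,255],
])

```text
clock: 29.08
eef_pos: [0.6378, 0.0346, 0.1081]
ee_rot: [1.0, 0.023, 0.001, 0.0]
ft_force: [0.0, 0.0, 0.1]
finger_gap: 0.0385
```

```bash
python3 snap.py 20;python3 - <<'E'
from h import *
im=cv2.convertScaleAbs(cv2.imread("pics/raw_side20.png"),alpha=1.4,beta=15); crop(im,"c26.png",210,110,350,280,4)
E
```

```text
29.0833 [0.6378 0.0346 0.1081] yaw -87.36 gap 0.0385 F [0.  0.  0.1]
```

View pics/c26.png

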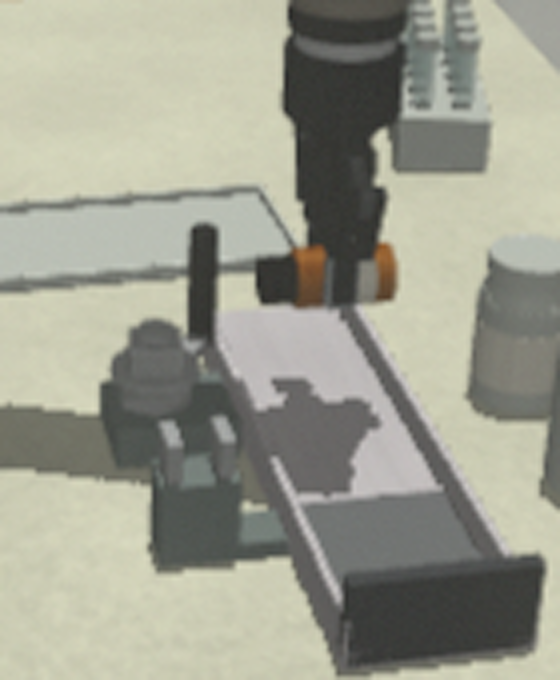

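View pics/top20.png

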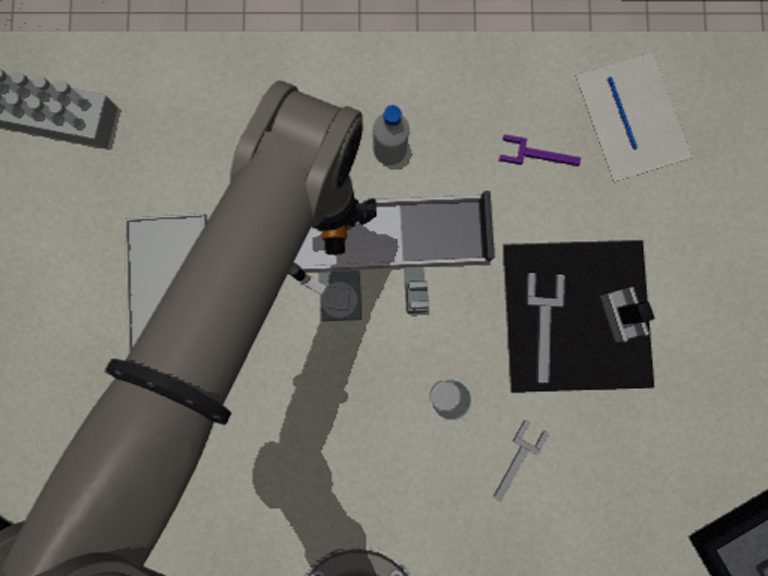

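```bash
python3 - <<'E'
from h import *
K,R,t=cam("side"); C=-R.T@t
for u in((274.4,179.4),(308.9,178)):
  d=R.T@np.linalg.solve(K,[*u,1]); s=(.0346-C[1])/d[1]; print(C+d*s)
L=np.array([.637,-.0155]); 
print(L+.05*np.array([-.0454,.999]))
E
```

```text
[0.59265588 0.0346     0.11254755]
[0.68587638 0.0346     0.11098028]
[0.63473 0.03445]
```

Emit:
play_rows([
  [[-0.003,0,-0.02],0,255],
  [[-0.003,0,-0.04],0,255],
  [[-0.003,0,-0.06],0,255],
  [[-0.003,0,-0.07],0,255],
  [[-0.003,0,-0.077],0,255],
  [[-0.003,0,-0.08],0,255],
  [[-0.003,0,-0.08],0,255],
  [[-0.003,0,-0.08],0,255],
])

```text
clock: 29.85
eef_pos: [0.6353, 0.0344, 0.0287]
ee_rot: [1.0, 0.023, 0.001, 0.0]
ft_force: [-0.0, -0.1, -1.4]
finger_gap: 0.0388
```

Emit:
play_rows([
  [[0,0,0],0,120],
  [[0,0,0],0,80],
  [[0,0,0],0,30],
  [[0,0,0],0,20],
  [[0,0,0],0,20],
  [[0,0,0.01],0,20],
  [[0,0,0.03],0,20],
  [[0,0,0.07],0,20],
  [[0,0,0.11],0,20],
  [[0,0,0.15],0,20],
])

```text
clock: 30.68
eef_pos: [0.6339, 0.0344, 0.1797]
ee_rot: [1.0, 0.023, -0.0, 0.0]
ft_force: [2.6, -0.7, 0.3]
finger_gap: 0.079
```

Emit:
play_rows([
  [[-0.03,-0.03,0.02],0,60],
  [[-0.06,-0.06,0.02],0,60],
  [[-0.09,-0.09,0.02],0,60],
  [[-0.11,-0.12,0.02],0,60],
  [[-0.13,-0.15,0.02],0,60],
  [[-0.14,-0.18,0.02],0,60],
  [[-0.14,-0.22,0.02],0,60],
  [[-0.14,-0.26,0.02],0,60],
  [[-0.14,-0.29,0.02],0,60],
])

```text
clock: 31.43
eef_pos: [0.4932, -0.2591, 0.1989]
ee_rot: [1.0, 0.022, 0.001, 0.001]
ft_force: [1.1, -1.2, -0.1]
finger_gap: 0.0655
```

```bash
python3 snap.py 21
```

```text
31.4333 [ 0.4932 -0.2591  0.1989] yaw -87.54 gap 0.0655 F [ 1.1 -1.2 -0.1]
```

View pics/top21.png

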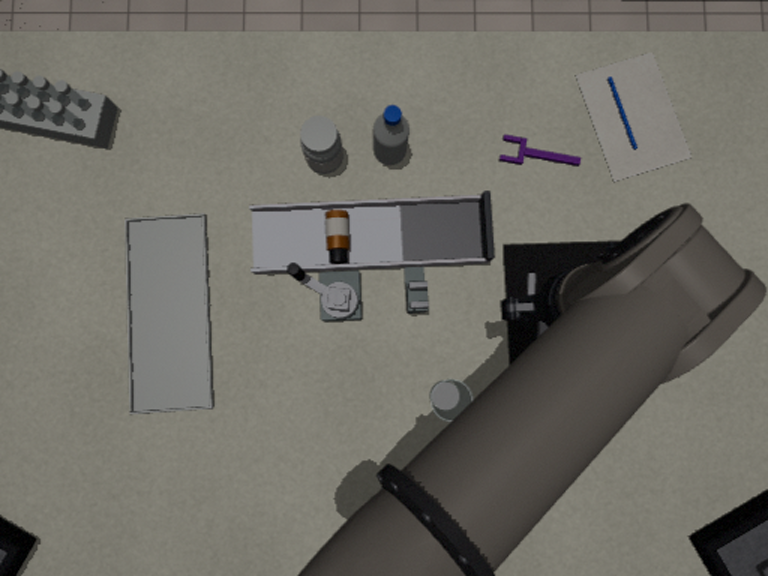

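View pics/side21.png

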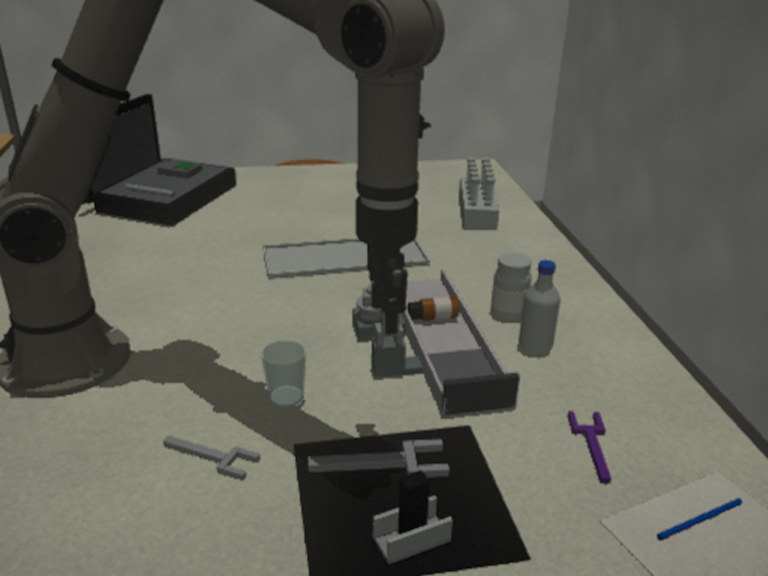

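```bash
python3 - <<'E'
from h import *
i=lambda p:(np.float64(p)+.5)/5-.5+[325,150]
print(bp("top",[i((530,290)),i((534,288))],.101).round(4))
# predicted handle-top corners for pose
a=np.radians(16);ux=np.array([np.cos(a),np.sin(a)]);uy=np.array([-ux[1],ux[0]]);c=np.array([.4975,-.4563])
for z in(.101,.007):
  pts=[[*(c+sx*.015*ux+sy*.011*uy),z] for sx in(-1,1) for sy in(-1,1)]
  print(((proj("top",pts)-[325,150]+.5)*5).round(0).tolist())
im=cv2.imread("pics/raw_top18.png"); im=cv2.convertScaleAbs(im,alpha=2.2,beta=20); crop(im,"c27.png",395,185,445,235,11)
pts=[[*(c+sx*.042*ux+sy*.022*uy),.039] for sx in(-1,1) for sy in(-1,1)]
print(((proj("top",pts)-[395,185]+.5)*11).round(0).tolist())
pts=[[*(c+sx*.015*ux+sy*.011*uy),.101] for sx in(-1,1) for sy in(-1,1)]
print(((proj("top",pts)-[395,185]+.5)*11).round(0).tolist())
E
```

```text
[[ 0.4972 -0.4568  0.101 ]
 [ 0.4982 -0.4587  0.101 ]]
[[562.0, 314.0], [518.0, 327.0], [541.0, 253.0], [497.0, 266.0]]
[[472.0, 323.0], [432.0, 335.0], [453.0, 268.0], [414.0, 280.0]]
[[414.0, 419.0], [232.0, 473.0], [297.0, 70.0], [116.0, 122.0]]
[[466.0, 306.0], [369.0, 334.0], [421.0, 172.0], [324.0, 200.0]]
```

View pics/c27.png

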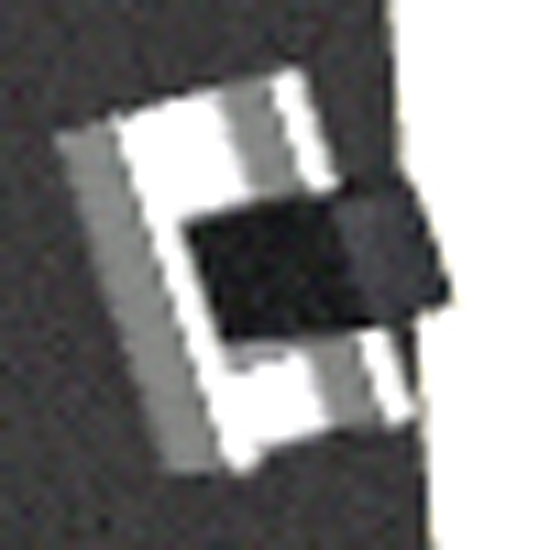

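The blades and handle top agree with the estimate: centre (.4975,-.456), long axis 16°. I approach the paddle.

Emit:
play_rows([
  [[0.0043,-0.04,0],0.05,60],
  [[0.0043,-0.08,0],0.1,60],
  [[0.0043,-0.12,0],0.15,60],
  [[0.0043,-0.15,0],0.2,60],
  [[0.0043,-0.18,0],0.236,60],
  [[0.0043,-0.197,0],0.236,60],
  [[0.0043,-0.197,-0.03],0.236,60],
  [[0.0043,-0.197,-0.05],0.236,60],
  [[0.0043,-0.197,-0.05],0.236,60],
  [[0.0043,-0.197,-0.05],0.236,60],
])

```text
clock: 32.37
eef_pos: [0.4988, -0.451, 0.1469]
ee_rot: [0.99, 0.141, -0.001, -0.001]
ft_force: [-0.3, -0.5, 0.6]
finger_gap: 0.0652
```

Emit:
play_rows([
  [[0,0,0],0,60],
  [[0,0,0],0,60],
  [[0,0,0],0,60],
])

```text
clock: 32.62
eef_pos: [0.4994, -0.4529, 0.1496]
ee_rot: [0.99, 0.141, 0.001, 0.001]
ft_force: [-0.2, 0.6, -0.7]
finger_gap: 0.0653
```

```bash
python3 snap.py 22
```

```text
32.6167 [ 0.4994 -0.4529  0.1496] yaw -73.81 gap 0.0653 F [-0.2  0.6 -0.7]
```

View pics/side22.png

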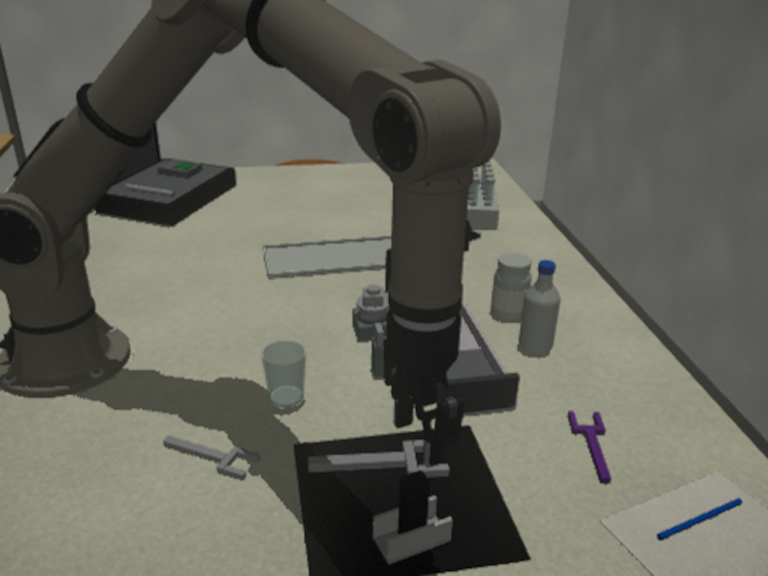

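Emit:
play_rows([
  [[-0.002,-0.0034,0],0,60],
  [[-0.002,-0.0034,-0.02],0,60],
  [[-0.002,-0.0034,-0.04],0,60],
  [[-0.002,-0.0034,-0.06],0,60],
  [[-0.002,-0.0034,-0.074],0,60],
  [[-0.002,-0.0034,-0.078],0,60],
  [[-0.002,-0.0034,-0.078],0,60],
  [[-0.002,-0.0034,-0.078],0,60],
])

```text
clock: 33.38
eef_pos: [0.4968, -0.4564, 0.0703]
ee_rot: [0.99, 0.14, 0.0, 0.001]
ft_force: [0.2, 0.2, 0.6]
finger_gap: 0.065
```

Emit:
play_rows([
  [[0,0,0],0,120],
  [[0,0,0],0,160],
  [[0,0,0],0,190],
  [[0,0,0],0,255],
  [[0,0,0],0,255],
  [[0,0,0],0,255],
  [[0,0,0],0,255],
], force=60)

```text
clock: 33.97
eef_pos: [0.497, -0.4564, 0.0705]
ee_rot: [0.99, 0.14, 0.0, 0.001]
ft_force: [-0.4, -0.1, 4.9]
finger_gap: 0.0212
```

Emit:
play_rows([
  [[0,0,0.02],0,255],
  [[0,0,0.05],0,255],
  [[0,0,0.08],0,255],
  [[0,0,0.11],0,255],
  [[0,0,0.13],0,255],
  [[0,0,0.14],0,255],
  [[0,0,0.14],0,255],
])

```text
clock: 34.55
eef_pos: [0.497, -0.4567, 0.2115]
ee_rot: [0.99, 0.141, 0.001, 0.001]
ft_force: [-0.6, 0.0, -2.1]
finger_gap: 0.0214
```

```bash
python3 snap.py 23
```

```text
34.55 [ 0.497  -0.4567  0.2115] yaw -73.84 gap 0.0214 F [-0.6  0.  -2.1]
```

View pics/side23.png

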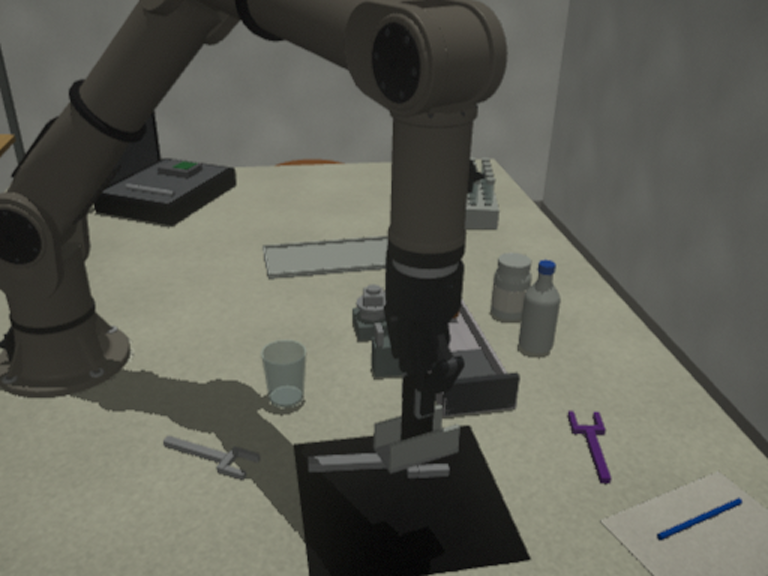

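Emit:
play_rows([
  [[0.007,0.03,0],-0.03,255],
  [[0.015,0.065,0],-0.06,255],
  [[0.023,0.1,0],-0.09,255],
  [[0.032,0.135,0],-0.12,255],
  [[0.04,0.17,0],-0.15,255],
  [[0.048,0.205,0],-0.18,255],
  [[0.056,0.24,0],-0.21,255],
  [[0.064,0.275,0],-0.237,255],
  [[0.072,0.31,0],-0.237,255],
  [[0.079,0.335,0],-0.237,255],
])

```text
clock: 35.48
eef_pos: [0.5752, -0.115, 0.2064]
ee_rot: [1.0, 0.025, -0.002, -0.002]
ft_force: [0.5, 1.2, -3.4]
finger_gap: 0.0216
```

Emit:
play_rows([
  [[0.008,0.035,0],0,255],
  [[0.016,0.07,0],0,255],
  [[0.024,0.105,0],0,255],
  [[0.032,0.14,0],0,255],
  [[0.04,0.175,0],0,255],
  [[0.048,0.205,0],0,255],
  [[0.0556,0.226,0],0,255],
  [[0.0556,0.226,0],0,255],
  [[0.0556,0.226,0],0,255],
  [[0.0556,0.226,0],0,255],
])

```text
clock: 36.32
eef_pos: [0.63, 0.1043, 0.2074]
ee_rot: [1.0, 0.022, -0.002, 0.001]
ft_force: [0.7, -1.9, -3.0]
finger_gap: 0.0215
```

```bash
python3 snap.py 24
```

```text
36.3167 [0.63   0.1043 0.2074] yaw -87.49 gap 0.0215 F [ 0.7 -1.9 -3. ]
```

View pics/side24.png

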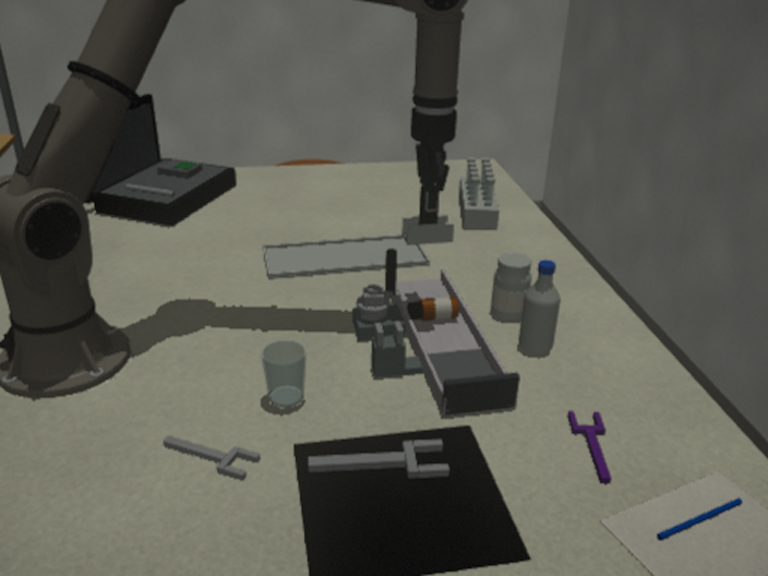

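View pics/top24.png

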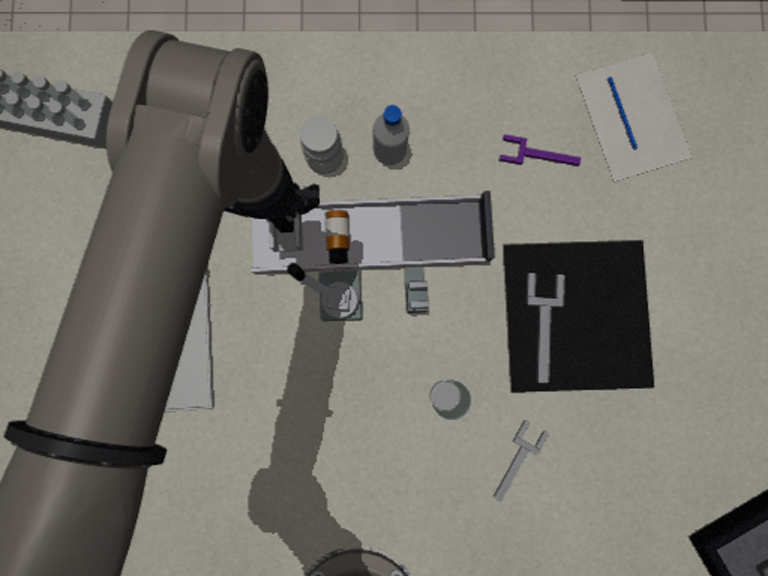

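Emit:
play_rows([
  [[0.001,0,-0.03],0,255],
  [[0.001,0,-0.06],0,255],
  [[0.001,0,-0.08],0,255],
  [[0.001,0,-0.08],0,255],
  [[0.001,0,-0.08],0,255],
  [[0.001,0,-0.08],0,255],
])

```text
clock: 36.92
eef_pos: [0.6332, 0.104, 0.1313]
ee_rot: [1.0, 0.022, 0.001, 0.0]
ft_force: [0.8, -0.1, -1.3]
finger_gap: 0.0213
```

```bash
python3 snap.py 25;python3 - <<'E'
from h import *
im=cv2.convertScaleAbs(cv2.imread("pics/raw_side25.png"),alpha=1.4,beta=15); crop(im,"c28.png",240,130,340,230,6)
E
```

```text
36.9167 [0.6332 0.104  0.1313] yaw -87.51 gap 0.0213 F [ 0.8 -0.1 -1.3]
```

View pics/c28.png

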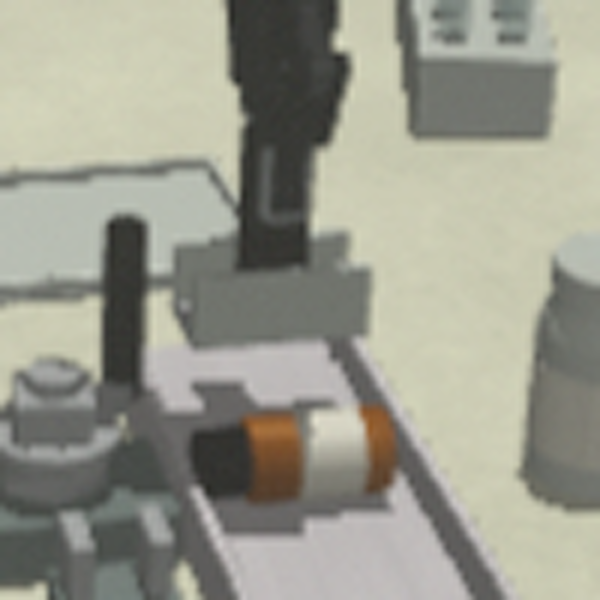

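Emit:
play_rows([
  [[-0.001,0,-0.015],0,255],
  [[-0.001,0,-0.03],0,255],
  [[-0.001,0,-0.04],0,255],
  [[-0.001,0,-0.046],0,255],
  [[-0.001,0,-0.048],0,255],
  [[-0.001,0,-0.048],0,255],
  [[-0.001,0,-0.048],0,255],
])

```text
clock: 37.6
eef_pos: [0.6319, 0.1051, 0.0824]
ee_rot: [1.0, 0.022, 0.001, 0.0]
ft_force: [-0.1, 0.1, -1.9]
finger_gap: 0.0212
```

```bash
python3 snap.py 26;python3 - <<'E'
from h import *
im=cv2.convertScaleAbs(cv2.imread("pics/raw_side26.png"),alpha=1.4,beta=15); crop(im,"c29.png",240,130,340,230,6)
E
```

```text
37.6 [0.6319 0.1051 0.0824] yaw -87.43 gap 0.0212 F [-0.1  0.1 -1.9]
```

View pics/c29.png

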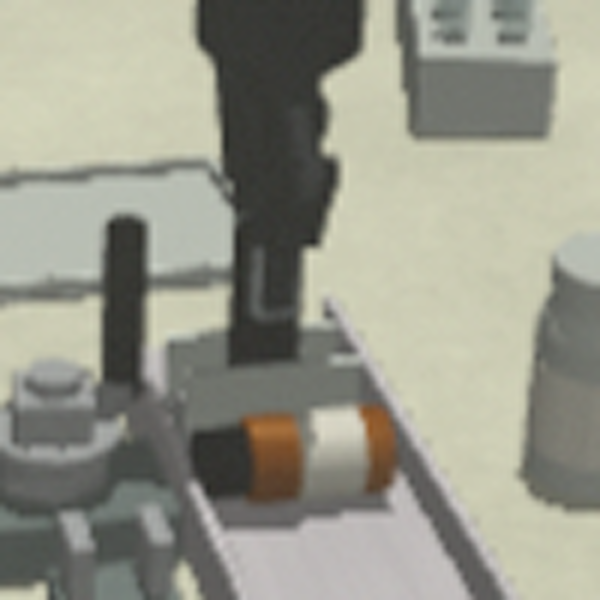

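Ready. I push gently along the lane's -y, direction (.045,-.999).

Emit:
play_rows([
  [[0.0002,-0.005,0],0,255],
  [[0.0005,-0.01,0],0,255],
  [[0.0007,-0.015,0],0,255],
  [[0.0009,-0.019,0],0,255],
  [[0.001,-0.021,0],0,255],
  [[0.001,-0.023,0],0,255],
  [[0.0011,-0.025,0],0,255],
  [[0.0012,-0.027,0],0,255],
  [[0.0013,-0.029,0],0,255],
  [[0.0014,-0.031,0],0,255],
])

```text
clock: 38.53
eef_pos: [0.6327, 0.0744, 0.0815]
ee_rot: [1.0, 0.023, -0.0, -0.0]
ft_force: [0.8, -0.4, -2.3]
finger_gap: 0.0216
```

Emit:
play_rows([
  [[0.0001,-0.002,0],0,255],
  [[0.0002,-0.004,0],0,255],
  [[0.0003,-0.007,0],0,255],
  [[0.0005,-0.01,0],0,255],
  [[0.0006,-0.013,0],0,255],
  [[0.0007,-0.016,0],0,255],
  [[0.0009,-0.019,0],0,255],
  [[0.001,-0.022,0],0,255],
  [[0.0011,-0.025,0],0,255],
  [[0.0013,-0.028,0],0,255],
])

```text
clock: 39.37
eef_pos: [0.634, 0.0459, 0.0815]
ee_rot: [1.0, 0.022, -0.0, 0.0]
ft_force: [-0.8, 0.5, -2.8]
finger_gap: 0.0211
```

```bash
python3 snap.py 27;python3 - <<'E'
from h import *
im=cv2.convertScaleAbs(cv2.imread("pics/raw_side27.png"),alpha=1.4,beta=15); crop(im,"c30.png",240,130,360,280,5)
E
```

```text
39.3667 [0.634  0.0459 0.0815] yaw -87.44 gap 0.0211 F [-0.8  0.5 -2.8]
```

View pics/c30.png

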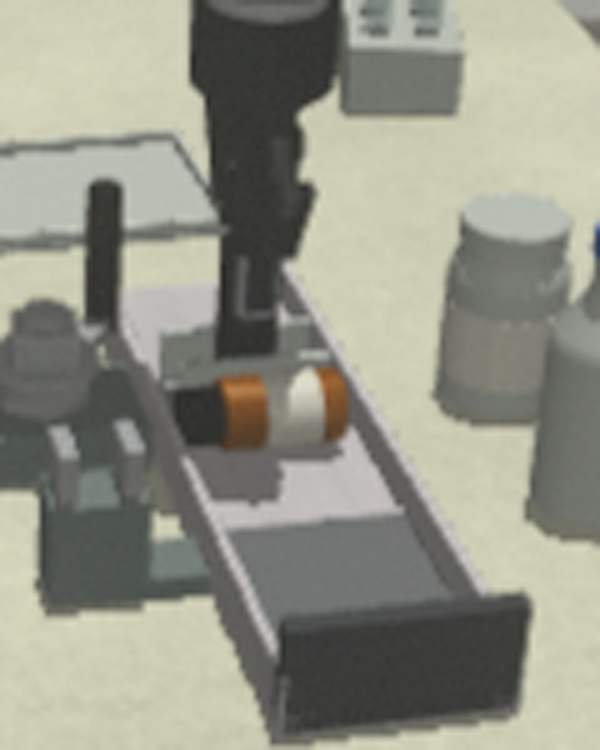

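View pics/top27.png

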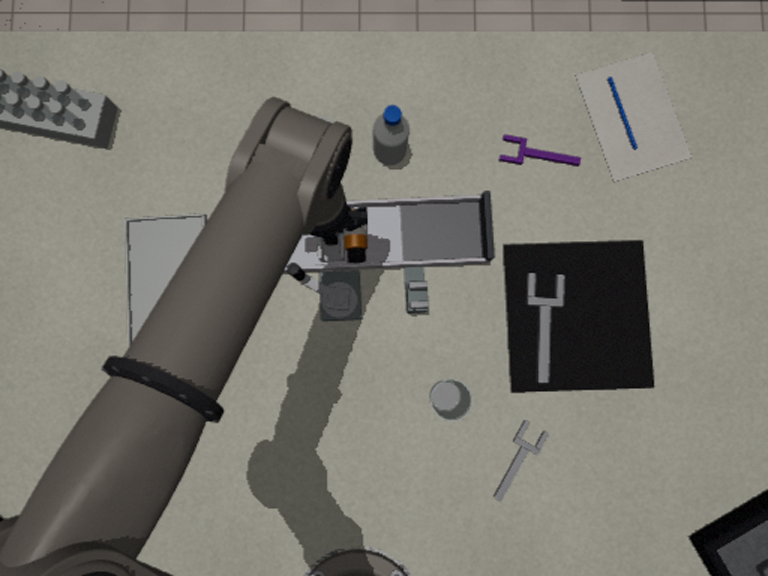

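The bottle is rolling ahead of the blade. I continue.

Emit:
play_rows([
  [[0.0001,-0.003,0],0,255],
  [[0.0003,-0.006,0],0,255],
  [[0.0004,-0.009,0],0,255],
  [[0.0005,-0.012,0],0,255],
  [[0.0007,-0.015,0],0,255],
  [[0.0008,-0.018,0],0,255],
  [[0.001,-0.021,0],0,255],
  [[0.0011,-0.024,0],0,255],
  [[0.0012,-0.027,0],0,255],
  [[0.0014,-0.03,0],0,255],
])

```text
clock: 40.3
eef_pos: [0.6354, 0.0159, 0.0815]
ee_rot: [1.0, 0.022, -0.0, 0.0]
ft_force: [-0.1, -0.9, -2.7]
finger_gap: 0.0214
```

Emit:
play_rows([
  [[0.0001,-0.003,0],0,255],
  [[0.0003,-0.006,0],0,255],
  [[0.0004,-0.009,0],0,255],
  [[0.0005,-0.012,0],0,255],
  [[0.0007,-0.015,0],0,255],
  [[0.0008,-0.018,0],0,255],
  [[0.001,-0.021,0],0,255],
  [[0.0011,-0.024,0],0,255],
  [[0.0012,-0.027,0],0,255],
  [[0.0014,-0.03,0],0,255],
])

```text
clock: 41.13
eef_pos: [0.6368, -0.0141, 0.0816]
ee_rot: [1.0, 0.022, -0.0, -0.0]
ft_force: [0.3, -0.3, -1.8]
finger_gap: 0.0211
```

Emit:
play_rows([
  [[0.0001,-0.003,0],0,255],
  [[0.0003,-0.006,0],0,255],
  [[0.0004,-0.009,0],0,255],
  [[0.0005,-0.012,0],0,255],
  [[0.0007,-0.015,0],0,255],
  [[0.0008,-0.018,0],0,255],
  [[0.001,-0.021,0],0,255],
  [[0.0011,-0.024,0],0,255],
  [[0.0012,-0.027,0],0,255],
  [[0.0014,-0.03,0],0,255],
])

```text
clock: 41.97
eef_pos: [0.6382, -0.0441, 0.0816]
ee_rot: [1.0, 0.022, -0.0, 0.0]
ft_force: [0.2, -0.1, -1.5]
finger_gap: 0.0217
```

```bash
python3 snap.py 28;python3 - <<'E'
from h import *
im=cv2.convertScaleAbs(cv2.imread("pics/raw_side28.png"),alpha=1.4,beta=15); crop(im,"c31.png",240,130,360,280,5)
E
```

```text
41.9667 [ 0.6382 -0.0441  0.0816] yaw -87.43 gap 0.0217 F [ 0.2 -0.1 -1.5]
```

View pics/c31.png

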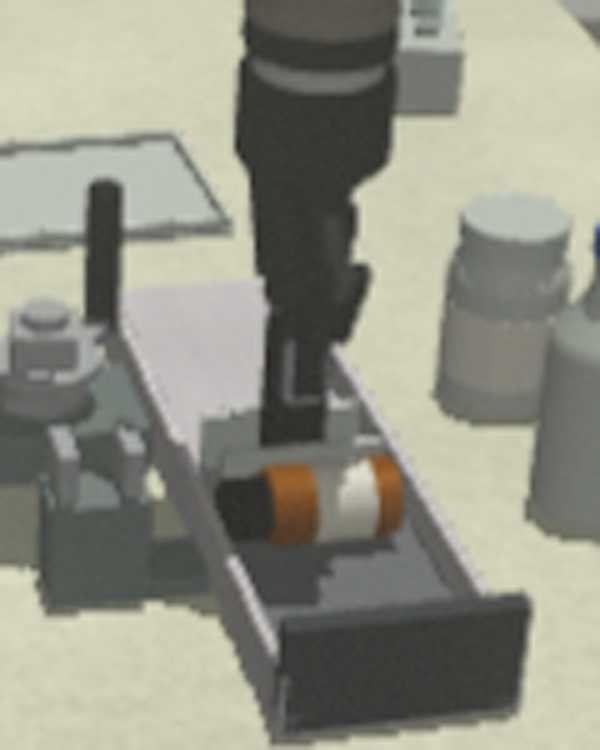

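Emit:
play_rows([
  [[0.0001,-0.003,0],0,255],
  [[0.0003,-0.006,0],0,255],
  [[0.0004,-0.009,0],0,255],
  [[0.0005,-0.012,0],0,255],
  [[0.0007,-0.015,0],0,255],
  [[0.0008,-0.018,0],0,255],
  [[0.001,-0.021,0],0,255],
  [[0.0011,-0.024,0],0,255],
  [[0.0012,-0.027,0],0,255],
  [[0.0014,-0.03,0],0,255],
])

```text
clock: 42.9
eef_pos: [0.6396, -0.0741, 0.0816]
ee_rot: [1.0, 0.022, -0.0, 0.0]
ft_force: [0.8, 0.2, -1.5]
finger_gap: 0.0213
```

Emit:
play_rows([
  [[0.0001,-0.003,0],0,255],
  [[0.0003,-0.006,0],0,255],
  [[0.0004,-0.009,0],0,255],
  [[0.0005,-0.011,0],0,255],
  [[0.0006,-0.013,0],0,255],
  [[0.0006,-0.014,0],0,255],
  [[0.0007,-0.015,0],0,255],
  [[0.0007,-0.015,0],0,255],
  [[0.0007,-0.015,0],0,255],
])

```text
clock: 43.65
eef_pos: [0.6403, -0.0887, 0.0815]
ee_rot: [1.0, 0.022, -0.0, -0.0]
ft_force: [0.5, 0.5, -1.5]
finger_gap: 0.0213
```

Emit:
play_rows([
  [[-0.0003,0.006,0],0,255],
  [[-0.0006,0.012,0],0,255],
  [[-0.0008,0.018,0],0,255],
  [[-0.001,0.022,0],0,255],
  [[-0.001,0.022,0.01],0,255],
  [[-0.001,0.022,0.04],0,255],
  [[-0.001,0.022,0.08],0,255],
  [[-0.001,0.022,0.11],0,255],
  [[-0.001,0.022,0.13],0,255],
  [[-0.001,0.022,0.13],0,255],
])

```text
clock: 44.48
eef_pos: [0.642, -0.0689, 0.2186]
ee_rot: [1.0, 0.022, 0.006, 0.002]
ft_force: [-0.1, -0.5, -1.7]
finger_gap: 0.0212
```

```bash
python3 snap.py 29
```

```text
44.4833 [ 0.642  -0.0689  0.2186] yaw -87.44 gap 0.0212 F [-0.1 -0.5 -1.7]
```

View pics/side29.png

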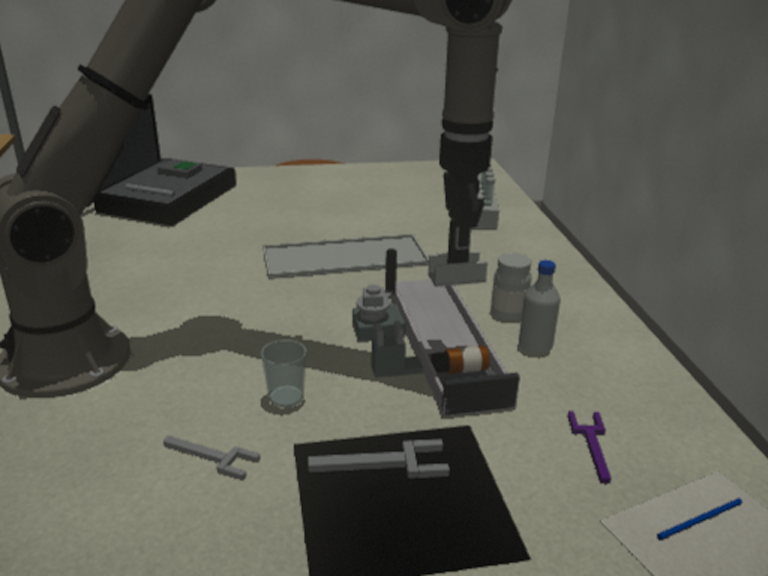

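View pics/top29.png

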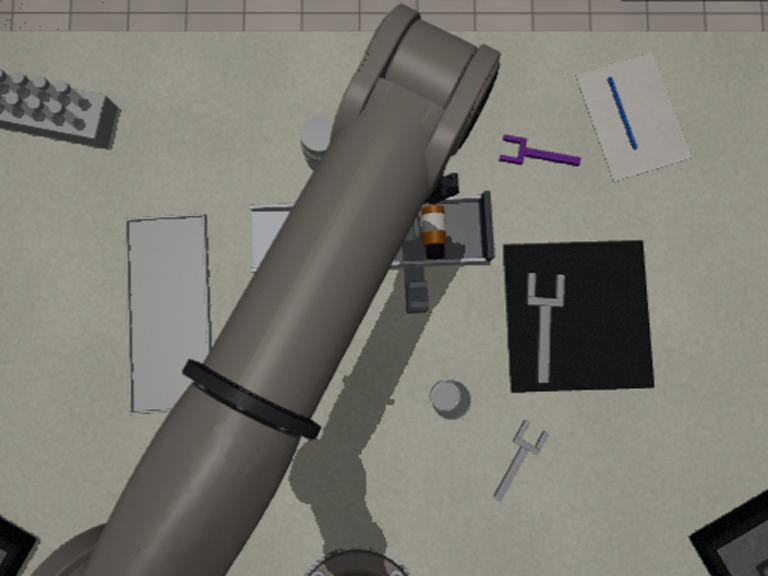

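The bottle rests in the bay (top view, about (433,230), roughly 50 mm past the boundary). The paddle goes back to the mat.

Emit:
play_rows([
  [[-0.013,-0.034,0],0,255],
  [[-0.027,-0.068,0],0,255],
  [[-0.04,-0.102,0],0,255],
  [[-0.054,-0.136,0],0,255],
  [[-0.067,-0.17,0],0,255],
  [[-0.081,-0.204,0],0,255],
  [[-0.094,-0.238,0],0,255],
  [[-0.108,-0.272,0],0,255],
  [[-0.121,-0.306,0],0,255],
  [[-0.135,-0.34,0],0,255],
])

```text
clock: 45.42
eef_pos: [0.5031, -0.4068, 0.2089]
ee_rot: [1.0, 0.023, -0.001, -0.002]
ft_force: [1.2, -0.6, -2.9]
finger_gap: 0.0218
```

Emit:
play_rows([
  [[-0.01,-0.028,-0.02],0,255],
  [[-0.012,-0.031,-0.05],0,255],
  [[-0.012,-0.031,-0.08],0,255],
  [[-0.012,-0.031,-0.11],0,255],
  [[-0.012,-0.031,-0.11],0,255],
  [[-0.012,-0.031,-0.11],0,255],
  [[-0.012,-0.031,-0.11],0,255],
  [[-0.012,-0.031,-0.11],0,255],
])

```text
clock: 46.08
eef_pos: [0.493, -0.439, 0.1038]
ee_rot: [1.0, 0.023, 0.001, 0.002]
ft_force: [0.3, -0.6, -1.5]
finger_gap: 0.0212
```

```bash
python3 snap.py 30
```

```text
46.0833 [ 0.493  -0.439   0.1038] yaw -87.41 gap 0.0212 F [ 0.3 -0.6 -1.5]
```

View pics/side30.png

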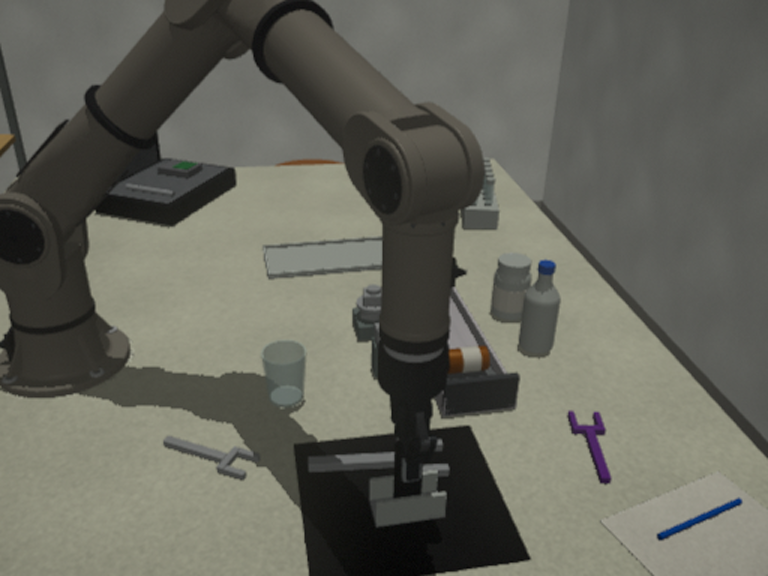

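Emit:
play_rows([
  [[0,0,-0.012],0,255],
  [[0,0,-0.022],0,255],
  [[0,0,-0.028],0,255],
  [[0,0,-0.031],0,255],
  [[0,0,-0.033],0,255],
  [[0,0,-0.033],0,255],
  [[0,0,-0.033],0,255],
])

```text
clock: 46.77
eef_pos: [0.4917, -0.4371, 0.0703]
ee_rot: [1.0, 0.023, -0.0, -0.001]
ft_force: [-3.8, 3.5, 9.5]
finger_gap: 0.0213
```

Emit:
play_rows([
  [[0,0,0],0,180],
  [[0,0,0],0,120],
  [[0,0,0],0,90],
  [[0,0,0],0,80],
  [[0,0,0.02],0,80],
  [[0,0,0.06],0,80],
  [[0,0,0.1],0,80],
  [[0,0,0.14],0,80],
  [[0,0,0.16],0,80],
])

```text
clock: 47.52
eef_pos: [0.4929, -0.4398, 0.2341]
ee_rot: [1.0, 0.022, 0.002, 0.003]
ft_force: [0.3, -0.9, 1.3]
finger_gap: 0.0584
```

Emit:
play_rows([
  [[-0.02,0.04,0],0.1,80],
  [[-0.04,0.08,0],0.2,80],
  [[-0.06,0.12,0],0.3,80],
  [[-0.08,0.16,0],0.4,80],
  [[-0.08,0.2,0],0.5,80],
  [[-0.08,0.24,0],0.6,80],
  [[-0.08,0.28,0],0.7,80],
  [[-0.08,0.32,0],0.8,80],
  [[-0.08,0.36,0],0.9,80],
  [[-0.08,0.4,0],1.0,80],
])

```text
clock: 48.35
eef_pos: [0.4118, -0.0371, 0.2288]
ee_rot: [0.865, 0.501, 0.001, -0.0]
ft_force: [0.7, -0.2, -0.2]
finger_gap: 0.0582
```

Emit:
play_rows([
  [[-0.01,0.04,0],0.1,80],
  [[-0.02,0.08,0],0.2,80],
  [[-0.03,0.12,0],0.3,80],
  [[-0.04,0.16,0],0.4,80],
  [[-0.05,0.2,0],0.5,80],
  [[-0.05,0.23,0],0.5,80],
  [[-0.05,0.23,0],0.5,80],
  [[-0.05,0.23,0],0.5,80],
])

```text
clock: 49.02
eef_pos: [0.3619, 0.1924, 0.2283]
ee_rot: [0.715, 0.699, -0.0, 0.0]
ft_force: [0.5, -0.7, -0.6]
finger_gap: 0.0587
```

```bash
python3 snap.py 31;python3 - <<'E'
from h import *
im=cv2.convertScaleAbs(cv2.imread("pics/raw_top31.png"),alpha=1.4,beta=15); crop(im,"c32.png",190,110,450,270,3)
E
```

```text
49.0167 [0.3619 0.1924 0.2283] yaw -1.26 gap 0.0587 F [ 0.5 -0.7 -0.6]
```

View pics/side31.png

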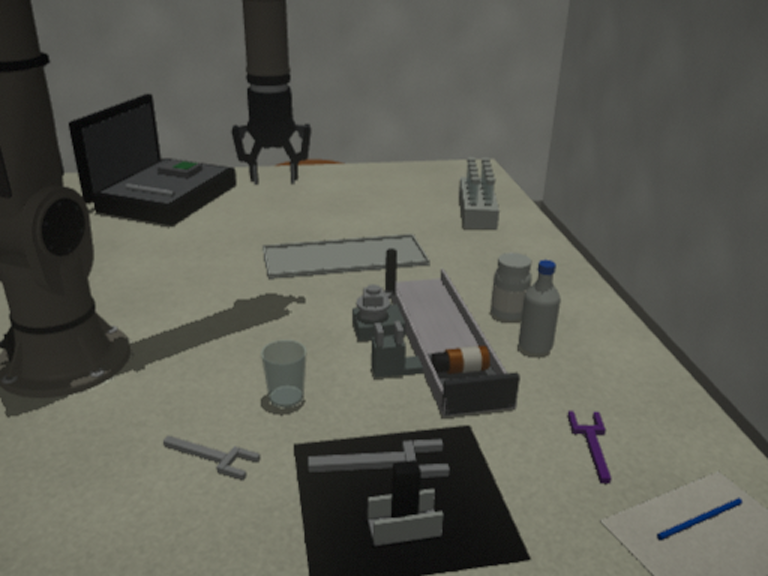

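View pics/c32.png

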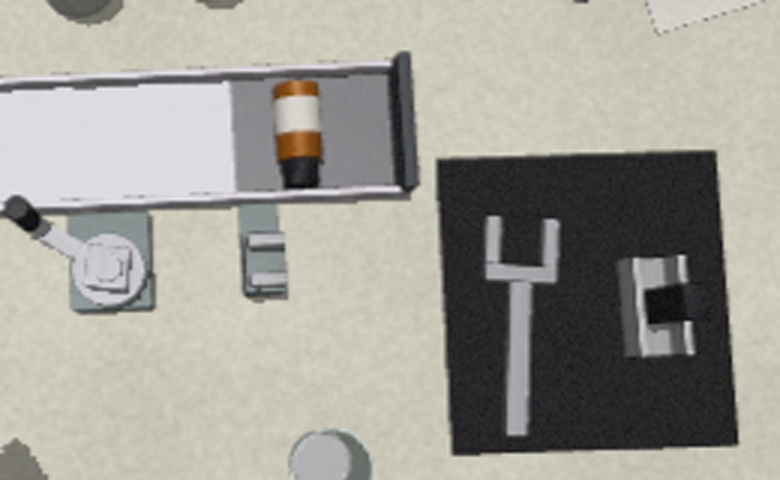

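```bash
python3 - <<'E'
from h import *
i=lambda p:(np.float64(p)+.5)/3-.5+[190,110]
b=bp("top",[i((298,133))],.032)[0][:2]-[.637,-.0155]; a=np.radians(2.6)
print("bottle lane",b[0]*np.cos(a)+b[1]*np.sin(a),-b[0]*np.sin(a)+b[1]*np.cos(a))
d=bp("top",[i((17,215))],.123)[0][:2]-[.5214,.03]; print("post",np.hypot(*d),np.degrees(np.arctan2(d[1],d[0])))
g0=cv2.imread("pics/raw_top0.png").astype(int); g1=cv2.imread("pics/raw_top31.png").astype(int)
for n,s in(("jar+rinse",np.s_[65:125,190:285]),("beaker",np.s_[245:285,280:320])): print(n,np.abs(g1[s]-g0[s]).mean())
print(telemetry.read_state()["clock"])
r.finish_job()
E
```

```text
bottle lane -0.0012159379205245171 -0.11519210970350152
post 0.07637539719318027 61.5406555798672
jar+rinse 6.809766081871345
beaker 6.993541666666666
49.1167
the job is handed in; nothing more can be done
```

The job is handed in at about 49 s, with every step carried out. The hand-in gave no verdict, so what follows rests on my own camera and force checks.

- **Locknut:** I set the spanner on the square head with its handle in the brace fork and turned the nut clockwise by its post. Push force rose from about 2.5 N to over 6 N and travel stalled. A close measurement just after put the post at 57.7°, which means nut at about 1.5 rad (tight) and screw at about 0.16 rad.
- **Spanner:** It is back on the mat and looks flat.
- **Bottle:** Only one was present. I laid it across the bright stretch and rolled it in with the paddle. It lies still in the dark bay at about lane (-1, -115) mm.
- **Paddle:** It stands upright on the mat, and the gripper is clear of everything.
- **Jar, rinse bottle and beaker:** They look unmoved in the final pictures. The before/after picture comparison gave differences of about 7 grey levels, but I had no baseline for that figure.

**One check disagreed:** the last post measurement, from a coarser crop, read 61.5° instead of 57.7°. It also gave a radius of 76 mm where 80 mm is right, so I take it as pixel error. If it were true, nut plus screw would total about 1.59 rad. With the head still visibly turned by about 0.15 rad, that would put the nut near 1.44 rad, still above the 1.35 limit.

I saw no grip slackening or paddle knock during the run.

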